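# Load two sample bottles as a pair and slide them home in the viewer

### The job

Take the two square bottles leaning in the stand together in one grasp and stand them upright, side by side, in the pocket of the slide's carriage, letting go only when they stand. Then push the carriage along its centre line until you feel it press on the stop hidden inside the viewer, without forcing it, and leave it there with both bottles standing in the pocket; leave everything else where it is.

Things in the scene. Friction and masses are not known exactly. Their poses are not given: they have to be found in the camera images.
- bottle_a_mid (a point): One of the two identical square white plastic bottles (22 x 22 mm, 75 tall: square body 58 tall, then neck and a round cap 19 across; 30 to 70 g) that lean side by side in the stand, flat sides facing each other, 3 to 12 mm apart. Point: on the bottle's axis, half-way up (37.5 above its foot). z: along the axis from foot to cap; y: towards or away from the other bottle. At the start this one lies on the stand's +y side.
- bottle_b_mid (a point): One of the two identical square white plastic bottles (22 x 22 mm, 75 tall: square body 58 tall, then neck and a round cap 19 across; 30 to 70 g) that lean side by side in the stand, flat sides facing each other, 3 to 12 mm apart. Point: on the bottle's axis, half-way up (37.5 above its foot). z: along the axis from foot to cap; y: towards or away from the other bottle. At the start this one lies on the stand's -y side.
- bottle_a: The first bottle itself; origin at the centre of its foot.
- bottle_b: The second bottle itself; origin at the centre of its foot.
- stand: Fixed grey leaning stand, base 100 x 90 mm. Origin: centre under its ledge, at table height. A sloping ledge (76 wide, 40 above the table) carries the feet of both bottles and a low, narrow back plate (38 wide in y, 30 high along the bottles) supports them on the -x side: the bottles lean by 0.5 rad (29 degrees), caps towards the stand's -x (towards the robot). z up. The outer sides of the pair are free for the fingers above the ledge; the back plate stands between them.
- pocket (a point): Shallow black-rimmed pocket on the carriage where the pair must stand side by side: open area 32 mm along x by 56 mm along y, rim 8 mm high, floor 22 above the table. Point: centre of its floor. x: the push direction, along the track towards the viewer; y: across the track; z up.
- push_face (a point): Centre of the carriage's push bar, on its rear face, 34 above the table. The bar is 170 mm long across the track, 10 thick, its top 48 and its ends' underside 30 above the table (in the middle 60 mm it reaches down to 16); its rear face is 54 mm behind the pocket's centre. x: the push direction. A dark dot on top of the bar marks the centre line.
- carriage: Aluminium carriage, 0.5 to 0.7 kg, loose between the track's rails: saddle 46 long, 78 wide (2 mm play), nose 24 wide reaching 155 ahead into the viewer. Origin: under the pocket's centre, 8 above the table; x: push direction. Pushed more than about 20 mm off the centre line, the short saddle twists between the rails and jams. Sliding friction: up to about 8 N loaded.
- track: Fixed aluminium track, 440 x 110 mm and 8 thick, with two dark guide rails 80 mm apart, tops 26 above the table. Origin: at table height on its centre line; x: push direction along the track. It reaches 100 behind the origin. At the start the carriage is within 20 mm of this origin.
- viewer: Fixed instrument box (180 deep, 230 wide, 130 tall) at the end of the track with a slot 120 wide and 45 high for the nose. Origin: on the table, middle of its front face, 160 ahead of the track's origin; x: push direction, into the box. A rigid rubber-faced end stop is hidden inside; it stops the carriage when the carriage's origin is somewhere between 50 and 100 mm in front of the viewer's front face; where exactly differs each time and can only be felt.
- figurine: Bystander: white ceramic figurine, 143 tall, 52 across.
- pedestal: Bystander: dark wooden pedestal, 54 tall, 72 across.
- jar_round: Bystander: round white jar with a blue cap, 60 tall, 40 across.
- jar_small: Bystander: round white jar with a white cap, 45 tall, 32 across.
- bottle_tall: Bystander: round white bottle, 110 tall, 48 across.
- brush: Bystander: brush lying on the table.
- head: Bystander: small ceramic head fragment, 40 tall, 34 across.
Things that resemble listed ones, but are neither listed nor needed, are in the scene too. What is shaped like the bottle_a but orange or red is not meant.

How it is judged:
By the outcome, as a careful person would: the job done as asked, in the order asked, and still so for the second after the job is handed in, with the robot touching nothing.
It also fails if it takes over 64 s, if anything falls off the work surface, if the arm or the gripper's body presses on something with over 40 N, if the wrist force passes 120 N, or if a joint passes its speed limit or range.

### The arm

A 6-joint arm with a two-finger parallel gripper is mounted at the origin on the work surface. World frame = base frame: x ahead of the robot, y to its left, z up, the work surface at z = 0. Lengths are in m, angles in rad, forces in N, time in s.
With the tool pointing down it reaches from about 0.375 to 0.825 m from the base axis. Payload 5.5 kg.
Tool frame: the origin (TCP) lies midway between the tips of the shut fingers; the grasp point (between the pads) lies 19 mm behind it; z points along the fingers, y is the line along which they close (so a half turn about z gives the same grasp; the last joint's range is limited). The gripper opens to 85 mm and grips with 20 to 120 N. Pads are 22 mm wide; open, the fingers measure 114 mm over their backs; the gripper's body (76 mm by 85 mm) begins 54 mm behind the grasp point. The pads swing forward as they close: fully open they stand 13 mm farther back than shut.
Start: joints at [-1.203, 0.314, -0.047, 1.21, 0, 1.571], TCP at [0.216, -0.56, 0.231] pointing down, gripper open.
Joint ranges: [-2.67, 2.67], [-0.69, 1.73], [-1.03, 1.25], [-2.08, 2.16], [-1.42, 1.45], [-3.14, 3.14]. Speed limits (rad/s): [2.39, 2.39, 3.01, 3.14, 3.14, 3.14].

### API

Orientations are given as [roll, pitch, yaw] about the fixed x, y, z axes, in that order (R = Rz(yaw) Ry(pitch) Rx(roll)).
In Python, from station import readout, imaging, order gives the robot as it stands.
- The arm moves only by the tool jog_arm, never from a script. Its argument "rows" is a list of rows, each a list of 5 numbers: the gripper's target within -1 to 1 (shut at 1, half-way at 0, fully open at -1), then the shift along the tool's x, y, z in cm, then the turn about the tool's z in degrees. A call has 1 to 10 rows; each row shifts and turns the commanded pose from where the row before left it, along the tool's axes as they then stand; what a row does not reach is not made up. A row lasts 1/8 s, in which the tool goes at most 62.5 mm and 10.7 degrees, less where a joint would pass 70% of its speed; a pose out of reach is approached as far as the arm can. A call is refused whole if a number of a shift passes 6.25 or a number of a turn 10.7, either way. A call with a gripper value outside its range is refused whole. The fingers move at their own pace and stop on an object; "newtons" is the grip in N (left out, the last holds). Time passes only in rows, so rows that do not move let the fingers close. It gives the time, the measured TCP pose, the force, the opening and the grip force at its end, in the units of the state.
- readout.get_state(): the state, without advancing time (a new reading comes with each control period).
- imaging.snapshot(name): name is "side" or "top"; returns (picture, depth): 480x640x3 uint8, red, green, blue; 480x640 float32, m along the optical axis (not along the pixel's ray), 0 where there is no reading.
- imaging.camera_model(name): a dict with "K" (3x3 intrinsics, pixels), "distortion" ([k1, k2, p1, p2, k3] as OpenCV has them; the pictures are not rectified), "world_from_camera" (4x4, takes a point from camera to world coordinates). Camera axes: x right, y down, z forward; pixel columns grow to the right and rows downward; lengths in m; the calibration is good to about 2 mm. A picture is of the moment at which its call begins. camera_model takes no time and is no camera call.
- order.hand_in(): hands the job in; it is judged then, once.
The state is a dict: "time": time; "joint_pos": joint angles; "qd": joint speeds; "joint_torque": joint torques, N m; "tcp_pos": TCP position; "tcp_rot": TCP orientation; "ft_force": force on the tool from outside, world axes, zero at the start; "torque": the same for the moment, N m; "grip_width": finger opening in m; "grip_force": force on a finger pad.
Only numpy, scipy, OpenCV 4.12 (cv2) and the standard library are available. Lean on these libraries where they do the work, as an engineer would, in place of code of your own. Each camera call takes 0.05 s, during which the arm holds its last target. There are 200 camera calls.

## Working session

There is one attempt and no reset: what is moved stays moved. The work goes in short steps, Python scripts to look and compute and a tool call to move; the robot and the scene stay as the last step left them, time stands still between calls to the robot, and variables do not carry over. Pictures are saved under pics/ and viewed, at most 10 in all, crops included, and the job is handed in when it is done.

Besides the shell and the picture viewer there is one more tool, called after "Request:" as name(argument=value, ...), one argument or row to a line, values as JSON. jog_arm: Moves the arm, as the interface text tells. Its arguments: {"type":"object","properties":{"rows":{"type":"array"},"newtons":{"type":"number"}},"required":["rows"]}

```bash
mkdir -p pics; ls; cat > h.py <<'E'
import numpy as np, cv2
from station import readout, imaging, order
def snap(n,tag):
    p,d=imaging.snapshot(n); cv2.imwrite(f'pics/{tag}.png',p[:,:,::-1]); np.savez(f'{tag}.npz',p=p,d=d); return p,d
def W(n,uv,z):
    m=imaging.camera_model(n); uv=np.array(uv,float).reshape(-1,1,2)
    r=cv2.undistortPoints(uv,np.array(m['K']),np.array(m['distortion'])).reshape(-1,2)
    return r,np.array(m['world_from_camera'])
def depthpt(n,uv,d):
    r,T=W(n,uv,0); out=[]
    for (a,b),(u,v) in zip(r,uv):
        z=d[int(round(v)),int(round(u))]; out.append((T@[a*z,b*z,z,1])[:3])
    return np.array(out)
def planept(n,uv,h):
    r,T=W(n,uv,0); out=[]
    for a,b in r:
        q=T[:3,:3]@[a,b,1]; s=(h-T[2,3])/q[2]; out.append(T[:3,3]+s*q)
    return np.array(out)
def proj(n,P):
    m=imaging.camera_model(n); T=np.linalg.inv(np.array(m['world_from_camera']))
    return cv2.projectPoints(np.array(P,float).reshape(-1,3),cv2.Rodrigues(T[:3,:3])[0],T[:3,3],np.array(m['K']),np.array(m['distortion']))[0].reshape(-1,2)
E
python3 - <<'E'
from h import *
for n in('top','side'):
    snap(n,n+'0'); m=imaging.camera_model(n); print(np.round(m['world_from_camera'],3), np.round(m['K'],0))
print(readout.get_state())
E
```

```text
pics
[[-0.002 -0.985  0.175  0.373]
 [-1.     0.002 -0.    -0.041]
 [-0.    -0.175 -0.985  1.332]
 [ 0.     0.     0.     1.   ]] [[579.   0. 325.]
 [  0. 579. 240.]
 [  0.   0.   1.]]
[[ 0.906 -0.331  0.263  0.341]
 [-0.423 -0.712  0.56  -0.581]
 [ 0.002 -0.619 -0.785  0.781]
 [ 0.     0.     0.     1.   ]] [[538.   0. 318.]
 [  0. 538. 233.]
 [  0.   0.   1.]]
{'time': 0.1, 'joint_pos': array([-1.20294808e+00,  3.14137124e-01, -4.79746075e-02,  1.21021698e+00,
       -8.23207830e-06,  1.57078768e+00]), 'qd': array([-0.00197921, -0.00156271,  0.00036536, -0.00019831,  0.00038435,
       -0.00147526]), 'joint_torque': array([-4.95668428e-04, -5.40766025e+01,  3.40541017e+01,  1.11559263e-02,
        1.33274266e-04, -1.63473363e-06]), 'tcp_pos': array([ 0.2155736 , -0.55937272,  0.23053366]), 'tcp_rot': array([-3.14006027e+00,  8.21882568e-06,  3.67856905e-01]), 'ft_force': array([-0.43702056, -0.01891303,  0.72646674]), 'torque': array([ 0.041732  , -0.00631551,  0.00944847]), 'grip_force': 0.0, 'grip_width': 0.08555416724076705}
```

View pics/top0.png

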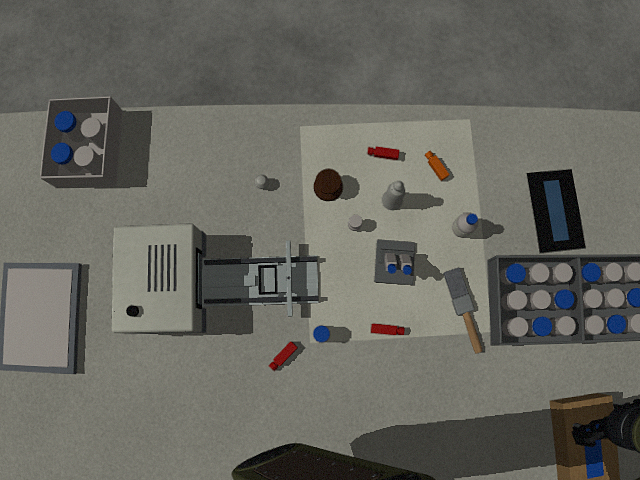

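View pics/side0.png

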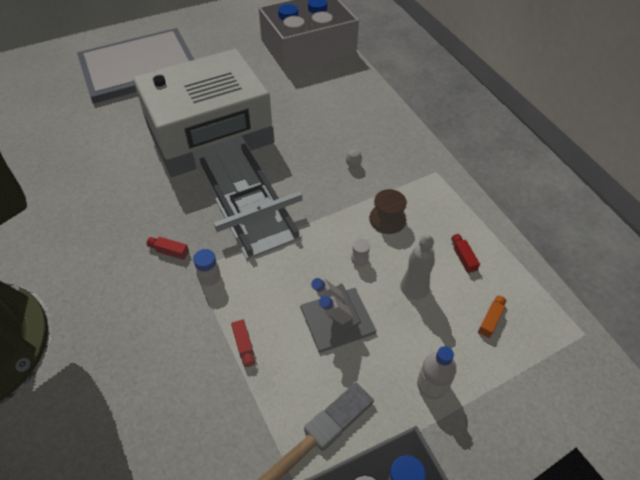

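The top view shows two leaning bottles with blue caps at about (391,263) and (405,263), in the grey stand at (396,262). The carriage pocket is at (268,280), the bar at x≈290, and the viewer is to the left, so the push direction is about world +y. I'll enlarge both areas next.

```bash
python3 - <<'E'
from h import *
t=cv2.imread('pics/top0.png')
a=cv2.resize(t[232:292,366:426],None,fx=6.6,fy=6.6,interpolation=cv2.INTER_CUBIC)
b=cv2.resize(t[235:325,230:330],None,fx=4.4,fy=4.4,interpolation=cv2.INTER_CUBIC)
a=cv2.resize(a,(396,396)); b=b[:396,:404] if 0 else cv2.resize(t[235:325,240:330],(396,396),interpolation=cv2.INTER_CUBIC)
cv2.imwrite('pics/c1.png',np.hstack([a,b]))
s=cv2.imread('pics/side0.png')
cv2.imwrite('pics/c2.png',np.hstack([cv2.resize(s[265:365,290:390],(400,400),interpolation=cv2.INTER_CUBIC),cv2.resize(s[160:260,205:305],(400,400),interpolation=cv2.INTER_CUBIC)]))
E
```

```text
(no output)
```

View pics/c1.png

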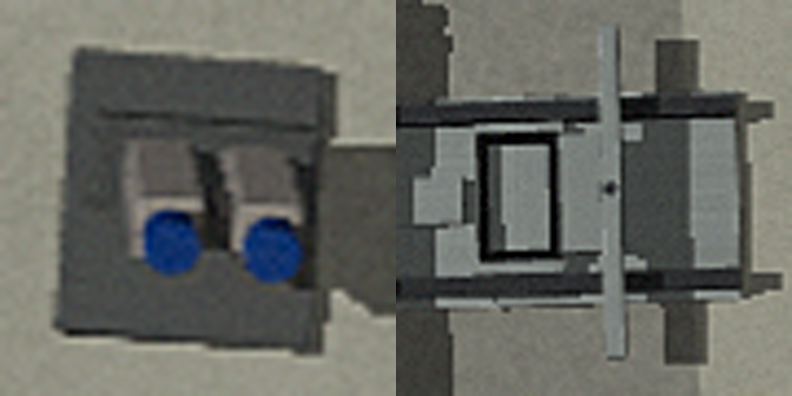

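View pics/c2.png

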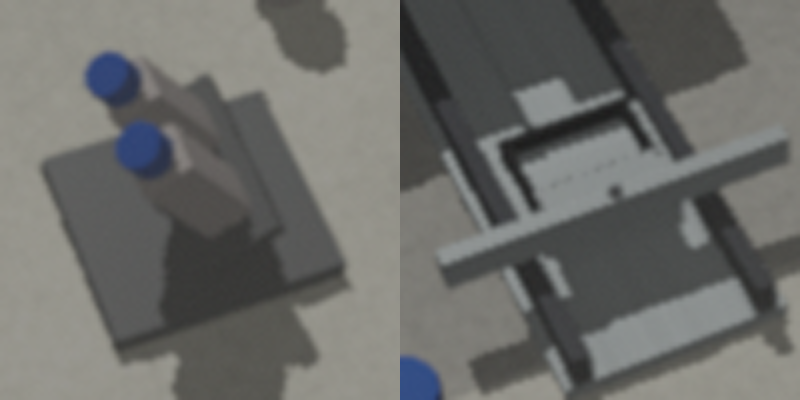

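c1 shows cap centres at about (392,269) for a and (407,270) for b, the bar dot at (289,278), and the pocket rim centre at (268,280). Other blue-capped bottles stand in the bin at (75,140) and the tray at (570,300). The red and orange ones lie on the table. Only the pair leaning in the grey stand fits the description, and c2 confirms it, with caps at (317,284) and (326,302).

```bash
python3 - <<'E'
from h import *
np.set_printoptions(precision=4,suppress=True)
dt=np.load('top0.npz')['d']; ds=np.load('side0.npz')['d']
T=lambda l,ox,s=6.6,o=(366,232):[((x-ox)/s+o[0]-.5+.5/s*0,y/s+o[1]-.5) for x,y in l]
caps=T([(172,242),(272,250)],0)
sc=[(110/4+290-.5,78/4+265-.5),(143/4+290-.5,150/4+265-.5)]
print('caps top depth',depthpt('top',caps,dt)); print('side depth',depthpt('side',sc,ds))
def tri(u,v):
    r1,A=W('top',[u],0); r2,B=W('side',[v],0)
    d1=A[:3,:3]@[*r1[0],1]; d2=B[:3,:3]@[*r2[0],1]
    s=np.linalg.lstsq(np.c_[d1,-d2],B[:3,3]-A[:3,3],rcond=None)[0]
    p,q=A[:3,3]+s[0]*d1,B[:3,3]+s[1]*d2; return (p+q)/2,np.linalg.norm(p-q)
for u,v in zip(caps,sc): print('tri',tri(u,v))
# stand base corners (top z unknown): outline
c=T([(75,48),(335,72),(322,352),(57,332)],0); print('stand corners depth',depthpt('top',[(u+(2 if i in(0,3) else -2),v+(2 if i<2 else -2)) for i,(u,v) in enumerate(c)],dt)); print(planept('top',c,.012))
c2=lambda l:T(l,396,4.4,(240,235))
dot=c2([(612,188)]); print('dot',planept('top',dot,.048),depthpt('top',dot,dt), 'tri',tri(dot[0],(205+615/4-100-.5,160+192/4-.5)))
print('bar ends',planept('top',c2([(609,27),(617,356)]),.048))
print('pocket inner corners',planept('top',c2([(487,142),(550,141),(553,252),(491,254)]),.030))
print('rails',planept('top',c2([(400,112),(740,100),(400,290),(740,276)]),.026))
E
```

```text
caps top depth [[ 0.5283 -0.1827  0.1044]
 [ 0.525  -0.2147  0.1083]]
side depth [[ 0.5254 -0.1842  0.1041]
 [ 0.5231 -0.2175  0.1041]]
tri (array([ 0.5274, -0.1828,  0.1014]), np.float64(0.0025503111252418195))
tri (array([ 0.5251, -0.2156,  0.1004]), np.float64(0.0018881386614925518))
stand corners depth [[ 0.6041 -0.1652  0.0117]
 [ 0.5954 -0.2477  0.011 ]
 [ 0.5059 -0.2408  0.0107]
 [ 0.5138 -0.1578  0.0064]]
[[ 0.6087 -0.1606  0.012 ]
 [ 0.6    -0.2523  0.012 ]
 [ 0.5012 -0.2451  0.012 ]
 [ 0.5086 -0.1527  0.012 ]]
dot [[0.5156 0.041  0.048 ]] [[0.516  0.0412 0.0444]] tri (array([0.5145, 0.0411, 0.0486]), np.float64(0.0020833952409779356))
bar ends [[0.5985 0.0432 0.048 ]
 [0.4308 0.0379 0.048 ]]
pocket inner corners [[0.5415 0.107  0.03  ]
 [0.542  0.0743 0.03  ]
 [0.4847 0.0722 0.03  ]
 [0.4836 0.104  0.03  ]]
rails [[ 0.5577  0.1531  0.026 ]
 [ 0.5638 -0.0236  0.026 ]
 [ 0.4653  0.1513  0.026 ]
 [ 0.4726 -0.0236  0.026 ]]
```

Request:
jog_arm(
  rows=[
    [-1,0,0,0,10],
    [-1,0,0,0,10],
    [-1,0,0,0,5.9],
    [-1,0,0,0,0],
  ],
  newtons=20,
)

```text
time: 0.6
tcp_pos: [0.2156, -0.5596, 0.2308]
tcp_rot: [-3.141, 0.0, -0.083]
ft_force: [-0.6, 0.8, 0.3]
grip_width: 0.0853
grip_force: 0.0
```

Request:
jog_arm(
  rows=[
    [-1,3,-3.84,0,0],
    [-1,3,-3.84,0,0],
    [-1,3,-3.84,0,0],
    [-1,3,-3.84,0,0],
    [-1,3,-3.84,0,0],
    [-1,3,-3.84,0,0],
    [-1,3,-3.84,0,0],
    [-1,3,-3.84,0,0],
    [-1,3,-3.84,0,0],
    [-1,3,-3.84,0,0],
  ],
)

```text
time: 1.85
tcp_pos: [0.5478, -0.2011, 0.2312]
tcp_rot: [3.142, 0.0, -0.082]
ft_force: [0.5, -0.6, 1.0]
grip_width: 0.0852
grip_force: 0.0
```

Request:
jog_arm(
  rows=[
    [-1,0,0,3,0],
    [-1,0,0,3,0],
    [-1,0,0,2,0],
    [-1,0,0,0,0],
    [-1,0,0,0,0],
  ],
)

```text
time: 2.48
tcp_pos: [0.5474, -0.2026, 0.1521]
tcp_rot: [3.141, -0.001, -0.083]
ft_force: [0.4, 0.5, -0.1]
grip_width: 0.0853
grip_force: 0.0
```

Request:
jog_arm(
  rows=[
    [-1,0,-0.1,3,0],
    [-1,0,0,3,0],
    [-1,0,0,2,0],
    [-1,0,0,1.4,0],
    [-1,0,0,0.7,0],
    [-1,0,0,0.7,0],
    [-1,0,0,0,0],
    [-1,0,0,0,0],
  ],
)

```text
time: 3.48
tcp_pos: [0.5475, -0.2016, 0.0438]
tcp_rot: [3.141, -0.001, -0.084]
ft_force: [-0.0, -0.9, 0.3]
grip_width: 0.0853
grip_force: 0.0
```

```bash
python3 - <<'E'
from h import *
p,d=snap('side','side1')
s=cv2.imread('pics/side1.png'); cv2.imwrite('pics/c3.png',cv2.resize(s[225:365,250:410],(800,700))[:600])
cv2.imwrite('pics/c3.png',cv2.resize(s[240:360,260:400],(700,600),interpolation=cv2.INTER_CUBIC))
E
```

```text
(no output)
```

View pics/c3.png

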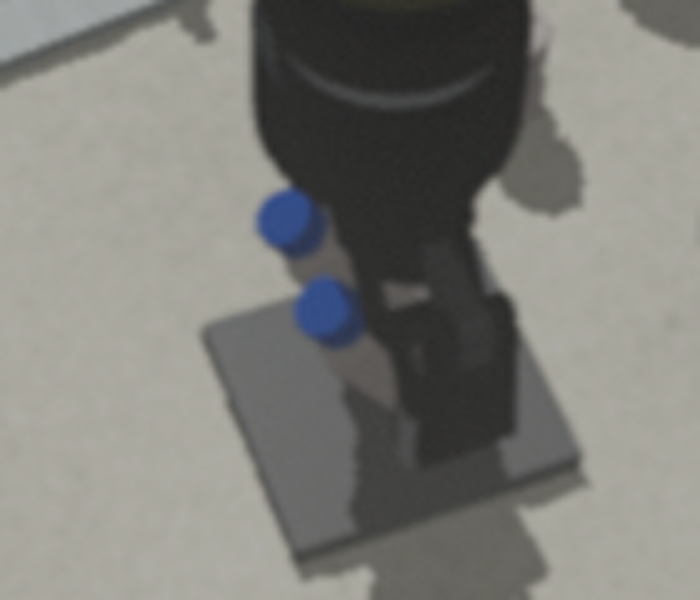

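The fingers straddle the pair, the caps at about (318,284) and (325,302) haven't moved, and there's no contact force. I'll close now.

Request:
jog_arm(
  rows=[
    [1,0,0,0,0],
    [1,0,0,0,0],
    [1,0,0,0,0],
    [1,0,0,0,0],
    [1,0,0,0,0],
    [1,0,0,0,0],
    [1,0,0,0,0],
    [1,0,0,0,0],
  ],
  newtons=25,
)

```text
time: 4.53
tcp_pos: [0.5473, -0.2015, 0.0436]
tcp_rot: [-3.142, -0.0, -0.084]
ft_force: [-0.5, 1.1, 5.9]
grip_width: 0.0441
grip_force: 26.1
```

Request:
jog_arm(
  rows=[
    [1,0,0,-1,0],
    [1,0,0,-2,0],
    [1,0,0,-3,0],
    [1,0,0,-3,0],
    [1,0,0,-2,0],
    [1,0,0,0,0],
    [1,0,0,0,0],
  ],
)

```text
time: 5.4
tcp_pos: [0.5464, -0.2013, 0.1524]
tcp_rot: [-3.141, 0.001, -0.084]
ft_force: [-0.5, -0.7, -0.2]
grip_width: 0.0433
grip_force: 25.7
```

```bash
python3 - <<'E'
from h import *
p,d=snap('side','side2'); q,e=snap('top','top2')
st=readout.get_state(); P=st['tcp_pos']; print(P)
a,b=[cv2.resize(x[max(0,int(c[1])-45):int(c[1])+45,int(c[0])-45:int(c[0])+45],(400,400),interpolation=cv2.INTER_CUBIC) for x,c in((p,proj('side',P)[0]),(q,proj('top',P)[0]))]
cv2.imwrite('pics/c4.png',np.hstack([a,b])[:,:,::-1])
print(proj('side',P),proj('top',P))
# jars position
print(planept('top',[(355,221),(321,333)],.05))
E
```

```text
[ 0.54613014 -0.20116092  0.1519332 ]
[[335.36706696 269.50035273]] [[402.8705365  256.64932167]]
[[ 0.64290914 -0.10831922  0.05      ]
 [ 0.39204744 -0.03114134  0.05      ]]
```

View pics/c4.png

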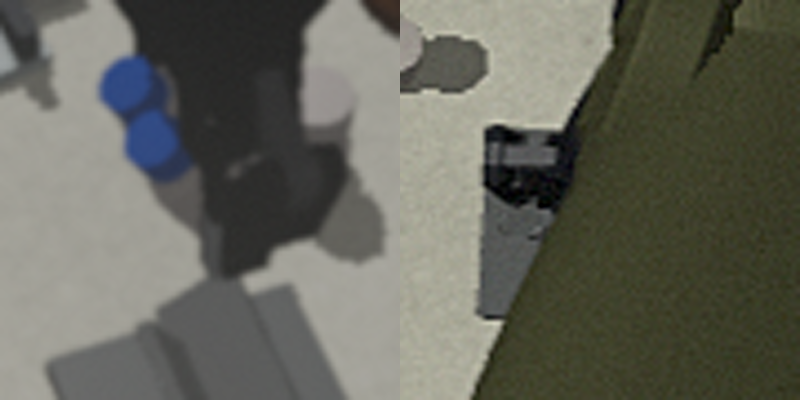

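Both bottles are held, still leaning, with caps at about (320,245) and (325,256) in the side view. I'll right them in the grip on the free table at about (0.50,-0.085).

Request:
jog_arm(
  rows=[
    [1,-1.4,-2.8,0,0],
    [1,-1.4,-2.8,0,0],
    [1,-1.4,-2.8,0,0],
    [1,-1.4,-2.9,0,0],
    [1,0,0,3,0],
    [1,0,0,4,0],
    [1,0,0,3,0],
    [1,0,0,2,0],
    [1,0,0,1,0],
    [1,0,0,0,0],
  ],
)

```text
time: 6.75
tcp_pos: [0.4999, -0.0841, 0.0225]
tcp_rot: [-3.141, 0.002, -0.084]
ft_force: [0.3, 0.3, -1.0]
grip_width: 0.0436
grip_force: 25.9
```

Request:
jog_arm(
  rows=[
    [1,0,0,0.4,0],
    [1,0,0,0.2,0],
    [1,0,0,0,0],
    [1,0,0,0,0],
  ],
)

```text
time: 7.25
tcp_pos: [0.501, -0.0842, 0.0176]
tcp_rot: [3.142, -0.0, -0.084]
ft_force: [-0.2, -0.1, -0.6]
grip_width: 0.0437
grip_force: 25.9
```

Request:
jog_arm(
  rows=[
    [1,0,0,0.2,0],
    [1,0,0,0.2,0],
    [1,0,0,0,0],
  ],
)

```text
time: 7.62
tcp_pos: [0.5005, -0.0841, 0.013]
tcp_rot: [-3.142, 0.0, -0.084]
ft_force: [0.3, -0.1, 0.6]
grip_width: 0.0441
grip_force: 25.9
```

Request:
jog_arm(
  rows=[
    [1,0,0,0.1,0],
    [1,0,0,0.1,0],
    [1,0,0,0,0],
  ],
)

```text
time: 8.0
tcp_pos: [0.5007, -0.0842, 0.0112]
tcp_rot: [-3.142, 0.0, -0.084]
ft_force: [-0.3, -0.4, -0.5]
grip_width: 0.0436
grip_force: 25.9
```

Request:
jog_arm(
  rows=[
    [1,0,0,0.1,0],
    [1,0,0,0.1,0],
    [1,0,0,0,0],
  ],
)

```text
time: 8.38
tcp_pos: [0.5007, -0.0841, 0.0092]
tcp_rot: [-3.142, 0.0, -0.084]
ft_force: [-0.4, 0.4, -1.1]
grip_width: 0.0435
grip_force: 25.9
```

Request:
jog_arm(
  rows=[
    [1,0,0,0.1,0],
    [1,0,0,0.1,0],
    [1,0,0,0,0],
  ],
)

```text
time: 8.75
tcp_pos: [0.5009, -0.0842, 0.0085]
tcp_rot: [3.142, -0.001, -0.084]
ft_force: [-4.4, 0.9, 14.4]
grip_width: 0.0435
grip_force: 27.7
```

```bash
python3 - <<'E'
from h import *
for i in range(3): print(readout.get_state()['ft_force'])
E
```

```text
[-4.38585483  0.94154308 14.36575664]
[-4.38585483  0.94154308 14.36575664]
[-4.38585483  0.94154308 14.36575664]
```

Request:
jog_arm(
  rows=[
    [1,0.2,0,-0.05,0],
    [1,0.2,0,0,0],
    [1,0.2,0,0,0],
    [1,0,0,0,0],
  ],
)

```text
time: 9.25
tcp_pos: [0.5042, -0.0845, 0.0084]
tcp_rot: [3.141, 0.004, -0.084]
ft_force: [-8.9, 0.2, 17.0]
grip_width: 0.0439
grip_force: 27.8
```

Request:
jog_arm(
  rows=[
    [1,0.2,0,0,0],
    [1,0.2,0,0.03,0],
    [1,0,0,0,0],
  ],
)

```text
time: 9.62
tcp_pos: [0.5082, -0.0848, 0.0081]
tcp_rot: [3.141, 0.004, -0.084]
ft_force: [-9.5, 0.6, 17.5]
grip_width: 0.0439
grip_force: 27.8
```

```bash
python3 - <<'E'
from h import *
p,d=snap('side','side3')
st=readout.get_state(); P=st['tcp_pos']; c=proj('side',P)[0]; print(c)
cv2.imwrite('pics/c5.png',cv2.resize(p[int(c[1])-75:int(c[1])+30,int(c[0])-70:int(c[0])+70],(800,600),interpolation=cv2.INTER_CUBIC)[:,:,::-1])
# predicted cap centre for lean th
x=np.array([.9965,-.084,0]); z=np.array([0,0,1.]); G=P+[0,0,.023]
for th in(.5,.35,.2,0):
    a=-np.sin(th)*x+np.cos(th)*z
    for s in(.011,-.011): print(th,proj('side',G+.044*a+s*np.array([.084,.9965,0]))[0].round(1),end=' ')
    print()
E
```

```text
[283.72176436 273.84516187]
0.5 [267.6 251.3] 0.5 [271.6 261.6] 
0.35 [271.  249.3] 0.35 [275.  259.5] 
0.2 [274.6 247.5] 0.2 [278.7 257.8] 
0 [279.7 245.7] 0 [283.8 256. ]
```

View pics/c5.png

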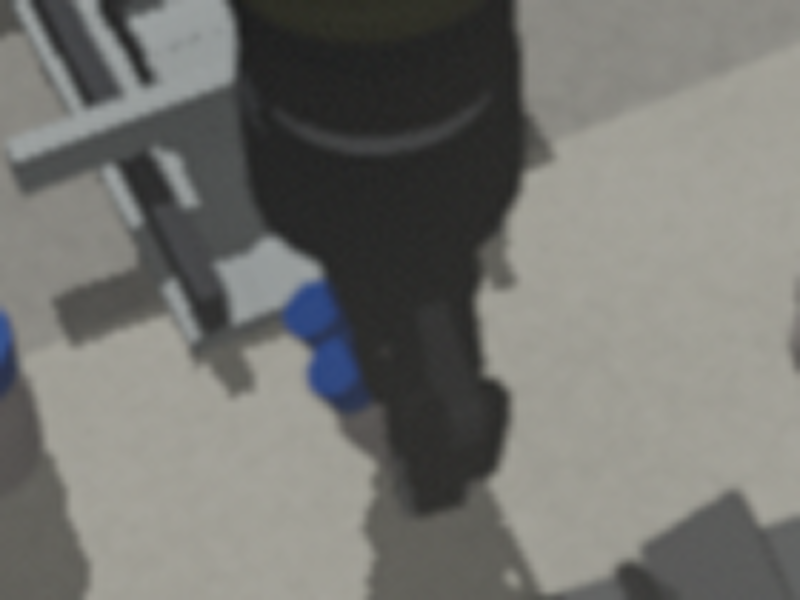

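The caps are at about (268,252) and (272,262), which matches a lean near 0.5 rad, so the feet slid rather than the pair turning. I'll lower the grip to 20 N and press harder.

Request:
jog_arm(
  rows=[
    [1,0,0,0.05,0],
    [1,0.1,0,0.05,0],
    [1,0.2,0,0.05,0],
    [1,0.2,0,0,0],
  ],
  newtons=20,
)

```text
time: 10.18
tcp_pos: [0.512, -0.0852, 0.0071]
tcp_rot: [3.141, 0.006, -0.084]
ft_force: [-15.4, 2.3, 26.5]
grip_width: 0.0438
grip_force: 26.6
```

```bash
cat > lean.py <<'E'
from h import *
def lean(tag,yaw_x=(.9965,-.084)):
    p,d=snap('side',tag); P=readout.get_state()['tcp_pos']; c=proj('side',P)[0]
    hsv=cv2.cvtColor(p,cv2.COLOR_RGB2HSV); m=cv2.inRange(hsv,(100,120,60),(135,255,255))
    x0,y0=int(c[0])-45,int(c[1])-60; w=np.zeros_like(m); w[max(0,y0):y0+85,x0:x0+90]=1; m*=w
    v,u=np.nonzero(m); print('blue n',len(u),'centre',u.mean().round(1) if len(u) else 0,v.mean().round(1) if len(u) else 0)
    x=np.array([*yaw_x,0]); z=np.array([0,0,1.]); G=P+[0,0,.023]
    for th in(.5,.35,.2,.1,0,-.1):
        a=-np.sin(th)*x+np.cos(th)*z; print(th,proj('side',G+.039*a)[0].round(1),end=' ')
    print()
E
python3 -c "
from lean import *
lean('l1')"
```

```text
blue n 144 centre 271.4 256.1
0.5 [273.6 257.2] 0.35 [276.6 255.4] 0.2 [279.8 253.9] 0.1 [282.1 253. ] 0 [284.3 252.3] -0.1 [286.6 251.7]
```

The pair holds at about 0.5 rad lean: the feet slide at a friction ratio of 0.57 and won't turn in the pads. A longer lever is better. With the lean turned toward the viewer, I can press the cap rims on the fixed viewer's front wall just below its 130 mm top, keeping the gripper body above it.

Request:
jog_arm(
  rows=[
    [1,0,0,-1,0],
    [1,0,0,-3,0],
    [1,0,0,-4,0],
    [1,0,0,-4,0],
    [1,0,0,-4,0],
    [1,0,0,-3.3,0],
  ],
  newtons=20,
)

```text
time: 10.98
tcp_pos: [0.5163, -0.0855, 0.201]
tcp_rot: [3.141, -0.002, -0.084]
ft_force: [1.0, -0.2, -0.8]
grip_width: 0.0436
grip_force: 23.4
```

Request:
jog_arm(
  rows=[
    [1,0,0,0,10.4],
    [1,0,0,0,10.4],
    [1,0,0,0,10.4],
    [1,0,0,0,10.4],
    [1,0,0,0,10.4],
    [1,0,0,0,10.4],
    [1,0,0,0,10.4],
    [1,0,0,0,10.4],
    [1,0,0,0,0],
  ],
)

```text
time: 12.1
tcp_pos: [0.3111, -0.3533, 0.1996]
tcp_rot: [-2.887, 0.174, -1.026]
ft_force: [0.4, 0.2, -1.2]
grip_width: 0.0436
grip_force: 23.6
```

```bash
python3 - <<'E'
from h import *
np.set_printoptions(precision=4,suppress=True)
d=np.load('top0.npz')['d']; e=np.load('side0.npz')['d']
for v in(245,265,280,295,315):
    us=np.arange(188,210); P=depthpt('top',[(u,v) for u in us],d); print(v,[(u,round(p[1],3),round(p[2],3)) for u,p in zip(us,P)][::2], P[0][0].round(3))
# side: front face points
P=depthpt('side',[(u,v) for u in(185,205,225,245) for v in(112,120,150)],e); print(P)
s=readout.get_state(); print(s['joint_pos'],s['tcp_pos'],s['tcp_rot'],s['ft_force'])
E
```

```text
245 [(np.int64(188), np.float64(0.251), np.float64(0.132)), (np.int64(190), np.float64(0.246), np.float64(0.131)), (np.int64(192), np.float64(0.243), np.float64(0.128)), (np.int64(194), np.float64(0.24), np.float64(0.122)), (np.int64(196), np.float64(0.24), np.float64(0.101)), (np.int64(198), np.float64(0.239), np.float64(0.086)), (np.int64(200), np.float64(0.24), np.float64(0.063)), (np.int64(202), np.float64(0.239), np.float64(0.047)), (np.int64(204), np.float64(0.239), np.float64(0.022)), (np.int64(206), np.float64(0.239), np.float64(0.002)), (np.int64(208), np.float64(-0.041), np.float64(1.332))] 0.575
265 [(np.int64(188), np.float64(0.25), np.float64(0.128)), (np.int64(190), np.float64(0.244), np.float64(0.134)), (np.int64(192), np.float64(0.242), np.float64(0.125)), (np.int64(194), np.float64(0.238), np.float64(0.123)), (np.int64(196), np.float64(0.237), np.float64(0.108)), (np.int64(198), np.float64(0.234), np.float64(0.102)), (np.int64(200), np.float64(0.234), np.float64(0.083)), (np.int64(202), np.float64(-0.041), np.float64(1.332)), (np.int64(204), np.float64(0.241), np.flo
[... 1690 characters left out ...]
)), (np.int64(200), np.float64(0.234), np.float64(0.066)), (np.int64(202), np.float64(0.235), np.float64(0.043)), (np.int64(204), np.float64(0.235), np.float64(0.02)), (np.int64(206), np.float64(0.234), np.float64(0.005)), (np.int64(208), np.float64(0.23), np.float64(-0.001))] 0.427
[[0.455  0.2564 0.128 ]
 [0.4489 0.2372 0.1253]
 [0.4349 0.2348 0.0568]
 [0.4892 0.2393 0.1286]
 [0.486  0.2384 0.1111]
 [0.4796 0.2738 0.0062]
 [0.5275 0.2407 0.1144]
 [0.5233 0.2335 0.1015]
 [0.5145 0.2409 0.0201]
 [0.5659 0.2368 0.1039]
 [0.5635 0.2355 0.0857]
 [0.5508 0.2194 0.0239]]
[-1.0268  0.2305 -0.2712  1.2439  0.2548  3.1406] [ 0.3111 -0.3533  0.1996] [-2.8866  0.1745 -1.0258] [ 0.3511  0.2032 -1.1906]
```

The last joint hit its limit, so the turn has to go the other way.

Request:
jog_arm(
  rows=[
    [1,0,0,0,-10.4],
    [1,0,0,0,-10.4],
    [1,0,0,0,-10.4],
    [1,0,0,0,-10.4],
    [1,0,0,0,-10.4],
    [1,0,0,0,0],
  ],
)

```text
time: 12.85
tcp_pos: [0.3143, -0.3507, 0.2001]
tcp_rot: [-2.847, -0.09, -0.148]
ft_force: [0.5, -0.4, -1.0]
grip_width: 0.0435
grip_force: 23.6
```

The clipped turn left the tool tilted by about 0.31 rad, and the tilt persists. That suggests a better way. If I tilt the tool 0.5 rad at the reach limit, in the right direction, the rigidly held pair comes upright in the grasp. I'll write a helper for tool-axis shifts first.

```bash
cat > k.py <<'E'
from h import *
from scipy.spatial.transform import Rotation as Ro
np.set_printoptions(precision=3,suppress=True)
def st():
    s=readout.get_state(); R=Ro.from_euler('xyz',s['tcp_rot']).as_matrix(); return s,R
def rep(target=None,n=1,lean=.5):
    s,R=st(); a=R@[-np.sin(lean),0,-np.cos(lean)]
    print('q',s['joint_pos'],'p',s['tcp_pos'],'z_t',R[:,2],'y_t',R[:,1],'bottle axis',a,'f',s['ft_force'],'t',s['time'])
    if target is not None: print('rows cm',100*R.T@(np.array(target)-s['tcp_pos'])/n)
E
python3 -c "
from k import *
rep((-.10,-.72,.30),10)"
```

```text
q [-1.019  0.229 -0.272  1.243  0.256  2.235] p [ 0.314 -0.351  0.2  ] z_t [ 0.128  0.275 -0.953] y_t [-0.115 -0.95  -0.289] bottle axis [-0.584 -0.171  0.793] f [ 0.457 -0.417 -1.025] t 12.85
rows cm [-3.45   3.697 -2.497]
```

Request:
jog_arm(
  rows=[
    [1,-3.45,3.7,-2.5,0],
    [1,-3.45,3.7,-2.5,0],
    [1,-3.45,3.7,-2.5,0],
    [1,-3.45,3.7,-2.5,0],
    [1,-3.45,3.7,-2.5,0],
    [1,-3.45,3.7,-2.5,0],
    [1,-3.45,3.7,-2.5,0],
    [1,-3.45,3.7,-2.5,0],
    [1,-3.45,3.7,-2.5,0],
    [1,-3.45,3.7,-2.5,0],
  ],
)

```text
time: 14.1
tcp_pos: [-0.0871, -0.6907, 0.3074]
tcp_rot: [-2.823, -0.091, -0.152]
ft_force: [-0.9, -1.1, 0.9]
grip_width: 0.0432
grip_force: 23.6
```

Request:
jog_arm(
  rows=[
    [1,0,0,0,-10],
    [1,0,0,0,-10],
    [1,0,0,0,-10],
    [1,0,0,0,-10],
    [1,0,0,0,-10],
    [1,0,0,0,-10],
    [1,0,0,0,-10],
    [1,0,0,0,-10],
    [1,0,0,0,-10],
    [1,0,0,0,0],
  ],
)

```text
time: 15.35
tcp_pos: [-0.0852, -0.6901, 0.3084]
tcp_rot: [3.046, -0.317, 1.449]
ft_force: [0.2, 0.8, -0.8]
grip_width: 0.0435
grip_force: 23.6
```

```bash
python3 -c "
from k import *
rep((-.125,-.87,.30),4)"
```

```text
q [-1.733  0.943  1.132  2.081  0.083 -0.038] p [-0.085 -0.69   0.308] z_t [ 0.132  0.296 -0.946] y_t [ 0.984 -0.151  0.09 ] bottle axis [-0.172 -0.712  0.681] f [ 0.187  0.758 -0.792] t 15.35
rows cm [-4.423 -0.321 -1.266]
```

Request:
jog_arm(
  rows=[
    [1,-4.4,-0.3,-1.3,0],
    [1,-4.4,-0.3,-1.3,0],
    [1,-4.4,-0.3,-1.3,0],
  ],
)

```text
time: 15.72
tcp_pos: [-0.0955, -0.6882, 0.3057]
tcp_rot: [3.036, -0.34, 1.453]
ft_force: [0.4, -0.6, -1.4]
grip_width: 0.0438
grip_force: 23.5
```

```bash
python3 -c "
from k import *
rep((-.125,-.87,.30),4)"
```

```text
q [-1.749  1.007  1.249  2.157  0.085 -0.057] p [-0.096 -0.688  0.306] z_t [ 0.143  0.317 -0.938] y_t [ 0.983 -0.152  0.099] bottle axis [-0.179 -0.727  0.663] f [ 0.351 -0.645 -1.374] t 15.725
rows cm [-4.386 -0.048 -1.41 ]
```

Over-reaching outward here drives the tips inward. I need the tips tilted toward -y, so I'll use the inner limit on the +y side, at about 81 degrees azimuth.

Request:
jog_arm(
  rows=[
    [1,0,0,0,-9],
    [1,0,0,0,-9],
    [1,0,0,0,-9],
    [1,0,0,0,-9],
    [1,0,0,0,-9],
    [1,0,0,0,0],
  ],
)

```text
time: 16.48
tcp_pos: [-0.0956, -0.6882, 0.3065]
tcp_rot: [2.828, -0.166, 2.245]
ft_force: [-0.6, -0.7, -0.9]
grip_width: 0.0439
grip_force: 23.6
```

```bash
python3 -c "
from k import *
rep(); s,R=st(); P=s['tcp_pos']
for a,b,n in((P,(.45,-.33,.33),12),((.45,-.33,.33),(.46,.15,.33),9),((.46,.15,.33),(.085,.53,.33),10)): print(n,100*R.T@(np.array(b)-a)/n)"
```

```text
q [-1.749  1.006  1.249  2.157  0.085 -0.842] p [-0.096 -0.688  0.306] z_t [ 0.143  0.315 -0.938] y_t [0.775 0.554 0.305] bottle axis [ 0.17  -0.646  0.744] f [-0.586 -0.7   -0.894] t 16.475
12 [-0.47   5.236  1.408]
9 [4.039 3.043 1.698]
10 [ 5.237 -0.798  0.662]
```

Request:
jog_arm(
  rows=[
    [1,-0.5,5.2,1.4,0],
    [1,-0.5,5.2,1.4,0],
    [1,-0.5,5.2,1.4,0],
    [1,-0.5,5.2,1.4,0],
    [1,-0.5,5.2,1.4,0],
    [1,-0.5,5.2,1.4,0],
    [1,-0.5,5.2,1.4,0],
    [1,-0.5,5.2,1.4,0],
    [1,-0.5,5.2,1.4,0],
    [1,-0.5,5.2,1.4,0],
  ],
)

```text
time: 17.73
tcp_pos: [0.3444, -0.4044, 0.3271]
tcp_rot: [2.827, -0.166, 2.244]
ft_force: [0.5, -0.9, -1.4]
grip_width: 0.044
grip_force: 23.6
```

Request:
jog_arm(
  rows=[
    [1,-0.5,5.2,1.4,0],
    [1,-0.5,5.2,1.4,0],
    [1,4,3,1.7,0],
    [1,4,3,1.7,0],
    [1,4,3,1.7,0],
    [1,4,3,1.7,0],
    [1,4,3,1.7,0],
    [1,4,3,1.7,0],
    [1,4,3,1.7,0],
    [1,4,3,1.7,0],
  ],
)

```text
time: 18.98
tcp_pos: [0.4403, 0.0774, 0.3296]
tcp_rot: [2.826, -0.166, 2.244]
ft_force: [0.1, -0.9, -1.5]
grip_width: 0.0438
grip_force: 23.6
```

```bash
python3 -c "
from k import *
rep((.085,.53,.33),10)"
```

```text
q [-0.069 -0.135 -0.37   1.206  0.332  0.876] p [0.44  0.077 0.33 ] z_t [ 0.145  0.316 -0.938] y_t [0.775 0.553 0.306] bottle axis [ 0.168 -0.647  0.744] f [ 0.113 -0.881 -1.548] t 18.975
rows cm [ 5.676 -0.252  0.913]
```

Request:
jog_arm(
  rows=[
    [1,5.6,-0.25,0.9,0],
    [1,5.6,-0.25,0.9,0],
    [1,5.6,-0.25,0.9,0],
    [1,5.6,-0.25,0.9,0],
    [1,5.6,-0.25,0.9,0],
    [1,5.6,-0.25,0.9,0],
    [1,5.6,-0.25,0.9,0],
    [1,5.6,-0.25,0.9,0],
    [1,5.6,-0.25,0.9,0],
    [1,5.6,-0.25,0.9,0],
  ],
)

```text
time: 20.23
tcp_pos: [0.0862, 0.5217, 0.33]
tcp_rot: [2.826, -0.168, 2.245]
ft_force: [1.7, 0.7, -0.1]
grip_width: 0.0438
grip_force: 23.6
```

```bash
python3 -c "
from k import *
rep((.06,.33,.33),5)"
```

```text
q [ 1.478 -0.138 -0.386  0.984 -0.113  2.382] p [0.086 0.522 0.33 ] z_t [ 0.143  0.318 -0.937] y_t [0.775 0.553 0.306] bottle axis [ 0.169 -0.648  0.742] f [ 1.674  0.688 -0.068] t 20.225
rows cm [-2.63  -2.527 -1.295]
```

Request:
jog_arm(
  rows=[
    [1,-2.6,-2.5,-1.3,0],
    [1,-2.6,-2.5,-1.3,0],
    [1,-2.6,-2.5,-1.3,0],
    [1,-2.6,-2.5,-1.3,0],
    [1,-2.6,-2.5,-1.3,0],
    [1,-2.6,-2.5,-1.3,0],
  ],
)

```text
time: 20.98
tcp_pos: [0.0572, 0.2911, 0.3309]
tcp_rot: [2.827, -0.168, 2.244]
ft_force: [0.3, 0.0, 0.2]
grip_width: 0.0438
grip_force: 23.5
```

```bash
python3 -c "
from k import *
rep((.06,.23,.33),5)"
```

```text
q [ 1.518 -0.614 -0.657  1.195 -0.126  2.42 ] p [0.057 0.291 0.331] z_t [ 0.143  0.317 -0.937] y_t [0.776 0.553 0.305] bottle axis [ 0.169 -0.648  0.743] f [0.253 0.034 0.203] t 20.975
rows cm [-0.979 -0.638 -0.362]
```

Request:
jog_arm(
  rows=[
    [1,-2.6,-2.5,-1.3,0],
    [1,-2.6,-2.5,-1.3,0],
    [1,-2.6,-2.5,-1.3,0],
  ],
)

```text
time: 21.35
tcp_pos: [0.0308, 0.221, 0.3422]
tcp_rot: [2.855, -0.117, 2.227]
ft_force: [-1.7, 0.5, -0.4]
grip_width: 0.0434
grip_force: 23.8
```

```bash
python3 -c "
from k import *
rep(); s,R=st(); print(R.T@np.array([-.156,-.987,0]),R.T@np.array([0,0,1]))"
```

```text
q [ 1.723 -0.688 -0.633  1.385 -0.194  2.631] p [0.031 0.221 0.342] z_t [ 0.155  0.261 -0.953] y_t [0.78  0.559 0.28 ] bottle axis [ 0.154 -0.606  0.78 ] f [-1.665  0.54  -0.379] t 21.35
[-0.682 -0.673 -0.282] [ 0.117  0.28  -0.953]
```

Request:
jog_arm(
  rows=[
    [1,-3.4,-3.4,-1.4,0],
    [1,-3.4,-3.4,-1.4,0],
    [1,0,0,0,0],
  ],
)

```text
time: 21.72
tcp_pos: [-0.0065, 0.1701, 0.3501]
tcp_rot: [2.865, -0.077, 2.231]
ft_force: [-0.2, 0.4, -1.3]
grip_width: 0.0431
grip_force: 23.9
```

```bash
python3 -c "
from k import *
rep(); s,R=st(); print(R.T@np.array([0,-1,0]),R.T@np.array([0,0,1]))"
```

```text
q [ 2.153 -0.688 -0.602  1.558 -0.269  3.061] p [-0.007  0.17   0.35 ] z_t [ 0.17   0.225 -0.959] y_t [0.773 0.573 0.272] bottle axis [ 0.144 -0.576  0.805] f [-0.186  0.372 -1.307] t 21.725
[-0.788 -0.573 -0.225] [ 0.077  0.272 -0.959]
```

Too close to the base axis here. I'll fit the arm's kinematics from the recorded joint and pose pairs, so the tilting can be planned instead of probed.

```bash
cat > fk.py <<'E'
import numpy as np
from scipy.optimize import least_squares
from scipy.spatial.transform import Rotation as Ro
ry=lambda t:Ro.from_euler('y',t).as_matrix(); rz=lambda t:Ro.from_euler('z',t).as_matrix(); rx=lambda t:Ro.from_euler('x',t).as_matrix()
Q=np.array([[-1.203,.314,-.048,1.210,0,1.571],[-1.0268,.2305,-.2712,1.2439,.2548,3.1406],[-1.019,.229,-.272,1.243,.256,2.235],[-1.733,.943,1.132,2.081,.083,-.038],[-1.749,1.006,1.249,2.157,.085,-.842],[-.069,-.135,-.37,1.206,.332,.876],[1.478,-.138,-.386,.984,-.113,2.382],[1.518,-.614,-.657,1.195,-.126,2.42],[1.723,-.688,-.633,1.385,-.194,2.631],[2.153,-.688,-.602,1.558,-.269,3.061]])
P=np.array([[.2156,-.5594,.2305],[.3111,-.3533,.1996],[.314,-.351,.2],[-.085,-.690,.308],[-.096,-.688,.306],[.4403,.0774,.3296],[.0862,.5217,.330],[.0572,.2911,.3309],[.0308,.221,.3422],[-.0065,.1701,.3501]])
E=np.array([[-3.14,0,.368],[-2.8866,.1745,-1.0258],[-2.847,-.09,-.148],[3.046,-.317,1.449],[2.828,-.166,2.245],[2.826,-.166,2.244],[2.826,-.168,2.245],[2.827,-.168,2.244],[2.855,-.117,2.227],[2.865,-.077,2.231]])
def fk(q,k):
    # chain in local frames; after j4 local x = tool direction when q4 pitch=pi/2 (down)
    R=rz(q[0]); p=np.array([0,0,k[0]])+R@[k[1],0,0]
    R=R@ry(q[1]); p=p+R@[k[2],0,k[3]]
    R=R@ry(-q[2]); p=p+R@[k[4],0,k[5]]
    R=R@ry(q[3]); p=p+R@[k[6],0,k[7]]       # x is along tool
    R=R@rz(k[10]*q[4]); p=p+R@[k[8],0,k[9]]
    R=R@rx(k[11]*q[5])
    T=np.array([[0,0,1],[0,1,0],[-1,0,0]]).astype(float) # tool z = local x
    return p,R@T
E
python3 - <<'E'
from fk import *
best=None
for s5 in(1,-1):
  for s6 in(1,-1):
    k=np.zeros(12);k[10]=s5;k[11]=s6
    er=[Ro.from_matrix(fk(q,k)[1].T@Ro.from_euler('xyz',e).as_matrix()).as_rotvec() for q,e in zip(Q,E)]
    print(s5,s6,np.round(er[:4],2).tolist())
    f=lambda v:np.ravel([fk(q,np.r_[v,s5,s6])[0]-p for q,p in zip(Q,P)])
    r=least_squares(lambda v:np.r_[f(v),1e-3*(v-[.2,0,0,.3,.3,0,.1,0,.15,0])],[.2,0,0,.3,.3,0,.1,0,.15,0]); print(np.abs(f(r.x)).max(),r.x.round(4).tolist())
E
```

```text
1 1 [[0.0, -0.0, -0.0], [0.0, 0.0, -0.0], [-0.0, -0.0, -0.0], [0.0, -0.0, -0.0]]
0.0005564582049074479 [0.2831, -0.0001, 0.0003, 0.5216, 0.4404, 0.0761, 0.1332, 0.0, 0.3306, 0.0]
1 -1 [[-0.0, -0.0, -3.14], [0.0, 0.0, -0.0], [-0.0, 0.0, -1.81], [0.0, -0.0, -0.08]]
0.0005564582049074479 [0.2831, -0.0001, 0.0003, 0.5216, 0.4404, 0.0761, 0.1332, 0.0, 0.3306, 0.0]
-1 1 [[0.0, -0.0, -0.0], [0.51, 0.0, -0.0], [0.32, 0.4, -0.0], [-0.17, -0.01, -0.0]]
0.02236861687102082 [0.2905, 0.0379, 0.0255, 0.5218, 0.4251, 0.0673, 0.7782, -0.0224, -0.3278, -0.0224]
-1 -1 [[-0.0, -0.0, -3.14], [0.51, 0.0, -0.0], [0.59, 0.0, -1.77], [-0.17, -0.0, -0.08]]
0.02236861687102082 [0.2905, 0.0379, 0.0255, 0.5218, 0.4251, 0.0673, 0.7782, -0.0224, -0.3278, -0.0224]
```

```bash
cat >> fk.py <<'E'
K=np.array([.2831,-.0001,.0003,.5216,.4404,.0761,.1332,0,.3306,0,1,1])
LO=np.array([-2.67,-.69,-1.03,-2.08,-1.42,-3.14]); HI=np.array([2.67,1.73,1.25,2.16,1.45,3.14])
def ik(p,R,q0,w=.5,LO=LO,HI=HI):
    f=lambda q:(lambda a:np.r_[a[0]-p,w*Ro.from_matrix(R.T@a[1]).as_rotvec()])(fk(q,K))
    r=least_squares(f,np.clip(q0,LO+1e-6,HI-1e-6),bounds=(LO,HI),max_nfev=60); return r.x
def row(q,s,turn,w=.5):
    p,R=fk(q,K); return ik(p+R@np.array(s)/100,R@rz(np.radians(turn)),q,w)
E
python3 - <<'E'
from fk import *
np.set_printoptions(precision=3,suppress=True)
R0=Ro.from_euler('xyz',[np.pi,0,-.084]).as_matrix()
for w in(.1,.2,.35,.5,.7,1):
    q=ik(np.array([.5163,-.0855,.201]),R0,[-.16,.2,-.2,1.1,0,3.0],w)
    for i in range(8): q=row(q,(0,0,0),10.4,w)
    p,R=fk(q,K); 
    q2=Q[7]
    for i in range(3): q2=row(q2,(-2.6,-2.5,-1.3),0,w)
    p2,R2=fk(q2,K); print(w,q,p,R[:,2],'|',p2,R2[:,2])
print('obs',Q[1],P[1],'|',P[8])
E
```

```text
0.1 [-0.519  0.446 -0.092  1.396  0.522  3.14 ] [ 0.51  -0.101  0.201] [-0.02   0.586 -0.81 ] | [0.04  0.18  0.335] [ 0.173  0.175 -0.969]
0.2 [-0.593  0.413 -0.119  1.374  0.486  3.14 ] [ 0.49  -0.144  0.201] [ 0.019  0.55  -0.835] | [0.038 0.188 0.337] [ 0.17   0.192 -0.967]
0.35 [-0.756  0.343 -0.177  1.328  0.404  3.14 ] [ 0.435 -0.232  0.201] [ 0.087  0.459 -0.884] | [0.034 0.202 0.339] [ 0.164  0.223 -0.961]
0.5 [-0.927  0.273 -0.234  1.28   0.317  3.14 ] [ 0.362 -0.312  0.201] [ 0.127  0.35  -0.928] | [0.031 0.214 0.341] [ 0.158  0.249 -0.956]
0.7 [-1.11   0.204 -0.291  1.227  0.222  3.14 ] [ 0.27  -0.38   0.201] [ 0.132  0.23  -0.964] | [0.028 0.225 0.343] [ 0.153  0.272 -0.95 ]
1 [-1.278  0.147 -0.341  1.176  0.134  3.14 ] [ 0.175 -0.427  0.201] [ 0.102  0.126 -0.987] | [0.026 0.234 0.345] [ 0.149  0.291 -0.945]
obs [-1.027  0.231 -0.271  1.244  0.255  3.141] [ 0.311 -0.353  0.2  ] | [0.031 0.221 0.342]
```

The model with orientation weight about 0.6 m/rad reproduces both clipped moves. Next I'll search for the row that tilts the tool fastest toward the needed direction.

```bash
cat > search.py <<'E'
from fk import *
import time
np.set_printoptions(precision=3,suppress=True)
W=.61; zt=np.array([.017,-.479,-.878])
R0=Ro.from_euler('xyz',[2.865,-.077,2.231]).as_matrix(); rng=np.random.default_rng(0); out=[]; t0=time.time()
print('start angle',np.arccos(R0[:,2]@zt))
while time.time()-t0<420:
    az=rng.uniform(-2.2,2.2); r=rng.uniform(.3,.85); z=rng.uniform(.22,.6); yaw=rng.uniform(-180,180)
    p=np.array([r*np.cos(az),r*np.sin(az),z]); R=R0@rz(np.radians(yaw))
    best=None
    for j6 in(-1.5,1.5):
        q=ik(p,R,[az,.2,-.2,1.2,0,j6],W); a=fk(q,K)
        e=np.linalg.norm(a[0]-p)+np.arccos(np.clip(a[1][:,2]@R[:,2],-1,1))
        if e<.01: best=q
    if best is None: continue
    d=rng.normal(size=3); d*=6/np.linalg.norm(d)*rng.choice([0,1]); t=rng.choice([-10.5,0,10.5]) if d.any() else rng.choice([-10.5,10.5])
    # bring close to limits: keep only if near a limit
    if min((best-LO)[1:].min(),(HI-best)[1:].min())>.35: continue
    dw=d; q=best; pr=[]
    for i in range(6):
        p1,R1=fk(q,K); q=row(q,R1.T@dw,t,W)
    pe,Re=fk(q,K)
    if np.hypot(*pe[:2])<.28 or pe[2]<.2: continue
    out.append((np.arccos(Re[:,2]@zt),p,yaw,dw,t,best,q,pe,Re[:,2]))
out.sort(key=lambda o:o[0]); print(len(out))
for o in out[:8]: print(*o)
E
python3 search.py
```

```text
start angle 0.7424657531575312
2225
0.41439340207717373 [ 0.326 -0.639  0.288] -155.10633176515884 [ 1.426 -3.219  4.859] -10.5 [-1.21   0.711  0.672  1.688  0.241 -3.015] [-0.819  0.768  1.25   1.879  0.036 -3.14 ] [ 0.554 -0.574  0.473] [ 0.145 -0.102 -0.984]
0.44890054817063213 [ 0.518 -0.439  0.277] -170.51004796514547 [ 0.97  -4.847  3.401] -10.5 [-0.838  0.502  0.302  1.427  0.281 -2.901] [-0.604  0.834  1.25   1.801  0.037 -3.14 ] [ 0.702 -0.469  0.425] [ 0.173 -0.075 -0.982]
0.48079215746576404 [-0.183 -0.347  0.524] -127.02916587675547 [-0.949 -4.52   3.83 ] 10.5 [-2.087  0.217  0.453  2.091  0.036  2.895] [-2.516  0.45   0.872  2.16   0.211  3.14 ] [-0.382 -0.361  0.552] [ 0.254 -0.075 -0.964]
0.49671576756134295 [-0.186 -0.728  0.225] -92.94270138885193 [ 1.878 -4.762  3.13 ] -10.5 [-1.864  1.002  1.074  1.912  0.098 -2.578] [-1.549  0.965  1.25   1.849  0.077 -3.14 ] [ 0.044 -0.833  0.314] [ 0.077 -0.005 -0.997]
0.5027423334937351 [ 0.315 -0.616  0.436] -133.81997320210388 [-3.618  0.89   4.703] -10.5 [-1.212  0.83   1.25   2.146  0.241 -2.645] [-0.984  0.342  0.963  2.16   0.052 -3.14 ] [ 0.293 -0.41   0.629] [ 0.061  0.002 -0.998]
0.5036043559723526 [ 0.543 -0.459  0.443] -177.2071990359373 [ 0. -0. -0.] -10.5 [-0.831  0.698  1.018  1.945  0.282 -3.01 ] [-0.361  0.498  0.698  1.654  0.039 -3.14 ] [ 0.678 -0.243  0.443] [ 0.123 -0.005 -0.992]
0.5057105817069062 [ 0.621 -0.215  0.397] 157.2120960426618 [-0.  0.  0.] -10.5 [-0.474  0.368  0.37   1.523  0.282 -3.084] [ 0.104  0.251  0.222  1.349 -0.042 -3.14 ] [0.659 0.054 0.397] [ 0.195 -0.022 -0.98 ]
0.5062865496823196 [ 0.136 -0.43   0.499] -119.06239673537362 [-0.43  -0.084  5.984] -10.5 [-1.414  0.228  0.412  1.957  0.205 -2.591] [-1.051  0.155  0.82   2.16   0.119 -3.14 ] [ 0.241 -0.341  0.67 ] [ 0.141 -0.006 -0.99 ]
```

```bash
cat > plan.py <<'E'
from fk import *
from scipy.optimize import minimize
np.set_printoptions(precision=3,suppress=True)
W=.61; zt=np.array([.017,-.479,-.878]); R0=Ro.from_euler('xyz',[2.865,-.077,2.231]).as_matrix()
def start(p,j6=-3.1):
    az=np.arctan2(p[1],p[0]); 
    yaw=0; q=None
    for _ in range(6):
        q=ik(p,R0@rz(yaw),np.r_[az,.4,.2,1.5,.25,j6] if q is None else q,W,LO-[0,0,0,0,0,3],HI+[0,0,0,0,0,3]); yaw+=j6-q[5]; q[5]=j6
    return q
def sim(x,N):
    q=start(np.array([x[0],x[1],.4])); d=np.array([x[2],x[3],0]); tr=[q]
    for i in range(N):
        p,R=fk(q,K); q=row(q,R.T@d,-10.5,W); tr.append(q)
    return tr
if __name__=='__main__':
    for N in(10,13):
        f=lambda x:(lambda q:np.arccos(min(1,fk(q,K)[1][:,2]@zt))+10*max(0,np.hypot(x[2],x[3])-6)+10*max(0,abs(fk(q,K)[0][1])-.5))(sim(x,N)[-1])
        r=minimize(f,[.5,-.2,1.,-4.],method='Nelder-Mead',options=dict(maxfev=90,initial_simplex=[[.5,-.2,1,-4],[.6,-.2,1,-4],[.5,-.35,1,-4],[.5,-.2,-1,-4],[.5,-.2,1,-5.5]]))
        tr=sim(r.x,N); print(N,r.fun,r.x,'start q',tr[0])
        for q in tr[::3]+[tr[-1]]: p,R=fk(q,K); print('  ',q,p,R[:,2])
E
timeout 500 python3 plan.py
```

```text
10 0.052680600340444174 [ 0.48  -0.15  -0.613 -5.966] start q [-0.487  0.054 -0.013  1.457  0.283 -3.1  ]
   [-0.487  0.054 -0.013  1.457  0.283 -3.1  ] [ 0.48 -0.15  0.4 ] [ 0.17   0.226 -0.959]
   [-0.278  0.076  0.029  1.379  0.076 -3.14 ] [ 0.536 -0.127  0.4  ] [ 0.158  0.034 -0.987]
   [-0.044  0.089  0.037  1.393 -0.163 -3.14 ] [ 0.545 -0.078  0.4  ] [ 0.117 -0.167 -0.979]
   [ 0.184  0.095  0.01   1.501 -0.377 -3.14 ] [ 0.502 -0.031  0.4  ] [ 0.053 -0.365 -0.93 ]
   [ 0.258  0.092 -0.015  1.55  -0.437 -3.14 ] [ 0.477 -0.019  0.4  ] [ 0.033 -0.429 -0.903]
13 0.0 [ 0.575 -0.238  0.5   -3.25 ] start q [-0.542  0.311  0.299  1.528  0.285 -3.1  ]
   [-0.542  0.311  0.299  1.528  0.285 -3.1  ] [ 0.575 -0.237  0.4  ] [ 0.17   0.226 -0.959]
   [-0.329  0.342  0.357  1.446  0.124 -3.14 ] [ 0.655 -0.181  0.4  ] [ 0.17   0.072 -0.983]
   [-0.103  0.391  0.427  1.449 -0.074 -3.14 ] [ 0.703 -0.097  0.4  ] [ 0.148 -0.09  -0.985]
   [ 0.106  0.479  0.546  1.57  -0.265 -3.14 ] [ 0.711 -0.011  0.4  ] [ 0.093 -0.254 -0.963]
   [ 0.291  0.596  0.691  1.78  -0.42  -3.14 ] [0.685 0.065 0.4  ] [ 0.018 -0.421 -0.907]
   [ 0.347  0.637  0.735  1.86  -0.462 -3.14 ] [0.671 0.086 0.4  ] [-0.008 -0.477 -0.879]
```

```bash
cat > path.py <<'E'
from k import *
from fk import rz
def rows(segs):  # segs: (target, n, turn per row)
    s,R=st(); p=s['tcp_pos'].copy(); out=[]
    for tgt,n,t in segs:
        d=(np.array(tgt)-p)/n
        for i in range(n):
            out.append([1,*np.round(100*R.T@d,1),t]); R=R@rz(np.radians(t)); p=p+d
    for i in range(0,len(out),10): print([[float(v) for v in o] for o in out[i:i+10]])
E
python3 -c "
from path import *
rep(); rows([((.25,.35,.4),8,0),((.48,-.15,.4),12,-10)])"
```

```text
q [ 2.153 -0.688 -0.602  1.558 -0.269  3.061] p [-0.007  0.17   0.35 ] z_t [ 0.17   0.225 -0.959] y_t [0.773 0.573 0.272] bottle axis [ 0.144 -0.576  0.805] f [-0.186  0.372 -1.307] t 21.725
[[1.0, -0.1, 3.9, 0.5, 0.0], [1.0, -0.1, 3.9, 0.5, 0.0], [1.0, -0.1, 3.9, 0.5, 0.0], [1.0, -0.1, 3.9, 0.5, 0.0], [1.0, -0.1, 3.9, 0.5, 0.0], [1.0, -0.1, 3.9, 0.5, 0.0], [1.0, -0.1, 3.9, 0.5, 0.0], [1.0, -0.1, 3.9, 0.5, 0.0], [1.0, -4.5, -0.9, -0.6, -10.0], [1.0, -4.2, -1.7, -0.6, -10.0]]
[[1.0, -3.9, -2.4, -0.6, -10.0], [1.0, -3.4, -3.0, -0.6, -10.0], [1.0, -2.8, -3.6, -0.6, -10.0], [1.0, -2.2, -4.0, -0.6, -10.0], [1.0, -1.4, -4.3, -0.6, -10.0], [1.0, -0.7, -4.5, -0.6, -10.0], [1.0, 0.1, -4.5, -0.6, -10.0], [1.0, 0.9, -4.5, -0.6, -10.0], [1.0, 1.7, -4.2, -0.6, -10.0], [1.0, 2.4, -3.9, -0.6, -10.0]]
```

Request:
jog_arm(
  rows=[
    [1,-0.1,3.9,0.5,0],
    [1,-0.1,3.9,0.5,0],
    [1,-0.1,3.9,0.5,0],
    [1,-0.1,3.9,0.5,0],
    [1,-0.1,3.9,0.5,0],
    [1,-0.1,3.9,0.5,0],
    [1,-0.1,3.9,0.5,0],
    [1,-0.1,3.9,0.5,0],
  ],
)

```text
time: 22.72
tcp_pos: [0.2277, 0.3351, 0.3905]
tcp_rot: [2.869, -0.075, 2.213]
ft_force: [-1.0, 0.2, -1.1]
grip_width: 0.0437
grip_force: 23.8
```

```bash
python3 -c "
from path import *
rep(); rows([((.48,-.15,.4),12,-10)])"
```

```text
q [ 0.995 -0.326 -0.365  1.25  -0.025  1.93 ] p [0.228 0.335 0.391] z_t [ 0.172  0.219 -0.96 ] y_t [0.783 0.561 0.268] bottle axis [ 0.135 -0.575  0.807] f [-0.97   0.191 -1.082] t 22.725
[[1.0, -4.5, -0.6, -0.6, -10.0], [1.0, -4.3, -1.4, -0.6, -10.0], [1.0, -4.0, -2.1, -0.6, -10.0], [1.0, -3.6, -2.8, -0.6, -10.0], [1.0, -3.0, -3.3, -0.6, -10.0], [1.0, -2.4, -3.8, -0.6, -10.0], [1.0, -1.7, -4.2, -0.6, -10.0], [1.0, -1.0, -4.4, -0.6, -10.0], [1.0, -0.2, -4.5, -0.6, -10.0], [1.0, 0.6, -4.5, -0.6, -10.0]]
[[1.0, 1.4, -4.3, -0.6, -10.0], [1.0, 2.1, -4.0, -0.6, -10.0]]
```

Request:
jog_arm(
  rows=[
    [1,-4.5,-0.6,-0.6,-10],
    [1,-4.3,-1.4,-0.6,-10],
    [1,-4.0,-2.1,-0.6,-10],
    [1,-3.6,-2.8,-0.6,-10],
    [1,-3.0,-3.3,-0.6,-10],
    [1,-2.4,-3.8,-0.6,-10],
    [1,-1.7,-4.2,-0.6,-10],
    [1,-1.0,-4.4,-0.6,-10],
    [1,-0.2,-4.5,-0.6,-10],
    [1,0.6,-4.5,-0.6,-10],
  ],
)

```text
time: 23.98
tcp_pos: [0.3662, -0.0247, 0.3863]
tcp_rot: [3.043, 0.259, -2.613]
ft_force: [0.5, 0.3, -0.2]
grip_width: 0.044
grip_force: 23.8
```

Request:
jog_arm(
  rows=[
    [1,1.4,-4.3,-0.6,-10],
    [1,2.1,-4,-0.6,-10],
    [1,0,0,0,-10],
    [1,0,0,0,-10],
    [1,0,0,0,-10],
    [1,0,0,0,-10],
    [1,0,0,0,-10],
    [1,0,0,0,-10],
    [1,0,0,0,-8],
  ],
)

```text
time: 25.1
tcp_pos: [0.3844, -0.1092, 0.3824]
tcp_rot: [-2.887, 0.107, -1.063]
ft_force: [0.6, 0.4, -1.6]
grip_width: 0.0435
grip_force: 23.8
```

```bash
cat > tilt.py <<'E'
from k import *
from fk import *
import sys
zt=np.array([.017,-.479,-.878]); d=np.array([float(sys.argv[1]),float(sys.argv[2]),0]); N=int(sys.argv[3])
rep(); s,R=st(); q=s['joint_pos']; dev=[]
for i in range(N):
    p,R=fk(q,K); c=np.round(R.T@d,1); q=row(q,c,-10.5,.61); p,Rn=fk(q,K)
    print([1,*c.tolist(),-10.5],p,Rn[:,2],q[5].round(3),'ang',np.arccos(Rn[:,2]@zt).round(3))
E
python3 tilt.py -0.6 -5.9 12
```

```text
q [-0.501 -0.15  -0.244  1.429  0.272 -2.559] p [ 0.384 -0.109  0.382] z_t [ 0.17   0.213 -0.962] y_t [-0.859 -0.447 -0.25 ] bottle axis [-0.381  0.23   0.896] f [ 0.554  0.416 -1.645] t 25.1
[1, 4.8, 3.2, -1.4, -10.5] [ 0.378 -0.168  0.383] [ 0.17   0.213 -0.962] -2.885 ang 0.729
[1, 4.2, 4.0, -1.4, -10.5] [ 0.379 -0.219  0.383] [ 0.166  0.203 -0.965] -3.14 ang 0.719
[1, 3.5, 4.6, -1.3, -10.5] [ 0.416 -0.221  0.383] [ 0.148  0.143 -0.979] -3.14 ang 0.655
[1, 3.0, 5.0, -0.9, -10.5] [ 0.447 -0.217  0.383] [ 0.13   0.082 -0.988] -3.14 ang 0.591
[1, 2.5, 5.3, -0.6, -10.5] [ 0.474 -0.21   0.383] [ 0.11   0.019 -0.994] -3.14 ang 0.525
[1, 2.1, 5.6, -0.2, -10.5] [ 0.495 -0.199  0.383] [ 0.088 -0.044 -0.995] -3.14 ang 0.46
[1, 1.6, 5.7, 0.2, -10.5] [ 0.512 -0.186  0.383] [ 0.063 -0.106 -0.992] -3.14 ang 0.394
[1, 1.2, 5.8, 0.6, -10.5] [ 0.523 -0.171  0.383] [ 0.035 -0.168 -0.985] -3.14 ang 0.33
[1, 0.7, 5.8, 1.0, -10.5] [ 0.528 -0.155  0.383] [ 0.004 -0.23  -0.973] -3.14 ang 0.267
[1, 0.3, 5.8, 1.4, -10.5] [ 0.528 -0.14   0.383] [-0.03  -0.291 -0.956] -3.14 ang 0.208
[1, -0.1, 5.7, 1.7, -10.5] [ 0.523 -0.124  0.383] [-0.064 -0.351 -0.934] -3.14 ang 0.16
[1, -0.5, 5.5, 2.1, -10.5] [ 0.513 -0.109  0.383] [-0.099 -0.41  -0.906] -3.14 ang 0.136
```

```bash
python3 -c "
from path import *
rows([((.48,-.11,.39),3,-10)])"
```

```text
[[1.0, 1.5, -2.8, 0.3, -10.0], [1.0, 2.0, -2.5, 0.3, -10.0], [1.0, 2.4, -2.1, 0.3, -10.0]]
```

Request:
jog_arm(
  rows=[
    [1,1.5,-2.8,0.3,-10],
    [1,2,-2.5,0.3,-10],
    [1,2.4,-2.1,0.3,-10],
    [1,0,0,0,-6],
  ],
)

```text
time: 25.6
tcp_pos: [0.482, -0.1098, 0.3892]
tcp_rot: [-2.872, -0.06, -0.457]
ft_force: [-0.9, -0.3, -1.2]
grip_width: 0.0439
grip_force: 23.8
```

```bash
python3 tilt.py -0.6 -5.8 13
```

```text
q [-0.401  0.013 -0.079  1.404  0.266 -3.084] p [ 0.482 -0.11   0.389] z_t [ 0.169  0.214 -0.962] y_t [-0.411 -0.872 -0.266] bottle axis [-0.578  0.024  0.816] f [-0.919 -0.308 -1.216] t 25.6
[1, 2.0, 5.3, -1.3, -10.5] [ 0.497 -0.111  0.389] [ 0.17   0.16  -0.972] -3.14 ang 0.676
[1, 1.5, 5.6, -1.0, -10.5] [ 0.512 -0.097  0.388] [ 0.169  0.092 -0.981] -3.14 ang 0.609
[1, 1.0, 5.7, -0.6, -10.5] [ 0.52  -0.08   0.388] [ 0.166  0.025 -0.986] -3.14 ang 0.543
[1, 0.5, 5.8, -0.2, -10.5] [ 0.522 -0.062  0.388] [ 0.16  -0.043 -0.986] -3.14 ang 0.476
[1, -0.0, 5.8, 0.2, -10.5] [ 0.517 -0.043  0.387] [ 0.151 -0.11  -0.982] -3.14 ang 0.408
[1, -0.5, 5.8, 0.5, -10.5] [ 0.505 -0.025  0.388] [ 0.14  -0.178 -0.974] -3.14 ang 0.34
[1, -1.0, 5.7, 0.9, -10.5] [ 0.487 -0.008  0.388] [ 0.129 -0.245 -0.961] -3.14 ang 0.272
[1, -1.5, 5.5, 1.3, -10.5] [0.463 0.006 0.389] [ 0.117 -0.311 -0.943] -3.14 ang 0.205
[1, -2.0, 5.2, 1.7, -10.5] [0.432 0.017 0.389] [ 0.109 -0.374 -0.921] -3.14 ang 0.144
[1, -2.5, 4.8, 2.1, -10.5] [0.396 0.024 0.389] [ 0.105 -0.435 -0.894] -3.14 ang 0.097
[1, -3.0, 4.4, 2.5, -10.5] [0.355 0.025 0.389] [ 0.106 -0.491 -0.865] -3.14 ang 0.088
[1, -3.4, 3.8, 2.8, -10.5] [0.31  0.02  0.388] [ 0.115 -0.541 -0.833] -3.14 ang 0.122
[1, -3.8, 3.2, 3.1, -10.5] [0.261 0.008 0.388] [ 0.131 -0.582 -0.802] -3.14 ang 0.17
```

Request:
jog_arm(
  rows=[
    [1,2,5.3,-1.3,-10.5],
    [1,1.5,5.6,-1,-10.5],
    [1,1,5.7,-0.6,-10.5],
    [1,0.5,5.8,-0.2,-10.5],
    [1,0,5.8,0.2,-10.5],
  ],
)

```text
time: 26.22
tcp_pos: [0.5174, -0.0491, 0.3859]
tcp_rot: [3.042, -0.159, -0.033]
ft_force: [0.5, 0.9, -0.8]
grip_width: 0.0442
grip_force: 23.8
```

```bash
python3 tilt.py 2 -5.3 9;  python3 tilt.py 3 -2 9
```

```text
q [-0.031  0.    -0.087  1.325 -0.1   -3.14 ] p [ 0.517 -0.049  0.386] z_t [ 0.154 -0.104 -0.983] y_t [-0.048 -0.994  0.098] bottle axis [-0.608  0.107  0.787] f [ 0.477  0.903 -0.848] t 26.225
[1, 2.1, 5.2, 0.9, -10.5] [ 0.533 -0.029  0.385] [ 0.142 -0.169 -0.975] -3.14 ang 0.349
[1, 1.7, 5.3, 1.2, -10.5] [ 0.543 -0.009  0.385] [ 0.128 -0.235 -0.964] -3.14 ang 0.281
[1, 1.3, 5.3, 1.5, -10.5] [0.548 0.01  0.385] [ 0.111 -0.3   -0.947] -3.14 ang 0.212
[1, 0.9, 5.3, 1.8, -10.5] [0.548 0.027 0.385] [ 0.092 -0.366 -0.926] -3.14 ang 0.141
[1, 0.5, 5.2, 2.1, -10.5] [0.545 0.042 0.386] [ 0.071 -0.432 -0.899] -3.14 ang 0.07
[1, 0.1, 5.1, 2.4, -10.5] [0.537 0.054 0.386] [ 0.05  -0.497 -0.866] -3.14 ang 0.031
[1, -0.2, 5.0, 2.7, -10.5] [0.527 0.064 0.386] [ 0.03  -0.561 -0.827] -3.14 ang 0.095
[1, -0.5, 4.8, 3.0, -10.5] [0.514 0.07  0.387] [ 0.01  -0.624 -0.781] -3.14 ang 0.173
[1, -0.7, 4.5, 3.3, -10.5] [0.501 0.074 0.387] [-0.008 -0.685 -0.729] -3.14 ang 0.255
q [-0.031  0.    -0.087  1.325 -0.1   -3.14 ] p [ 0.517 -0.049  0.386] z_t [ 0.154 -0.104 -0.983] y_t [-0.048 -0.994  0.098] bottle axis [-0.608  0.107  0.787] f [ 0.477  0.903 -0.848] t 26.225
[1, 3.0, 1.8, 0.7, -10.5] [ 0.543 -0.013  0.385] [ 0.146 -0.154 -0.977] -3.14 ang 0.365
[1, 2.8, 2.1, 0.7, -10.5] [0.563 0.024 0.386] [ 0.138 -0.206 -0.969] -3.14 ang 0.313
[1, 2.6, 2.4, 0.8, -10.5] [0.577 0.061 0.386] [ 0.128 -0.26  -0.957] -3.14 ang 0.258
[1, 2.4, 2.6, 0.9, -10.5] [0.587 0.096 0.386] [ 0.117 -0.315 -0.942] -3.14 ang 0.201
[1, 2.1, 2.7, 1.0, -10.5] [0.592 0.13  0.386] [ 0.106 -0.372 -0.922] -3.14 ang 0.144
[1, 1.9, 2.9, 1.1, -10.5] [0.595 0.161 0.386] [ 0.094 -0.43  -0.898] -3.14 ang 0.091
[1, 1.7, 3.0, 1.1, -10.5] [0.595 0.19  0.386] [ 0.082 -0.488 -0.869] -3.14 ang 0.062
[1, 1.5, 3.1, 1.2, -10.5] [0.593 0.217 0.387] [ 0.07  -0.547 -0.834] -3.14 ang 0.094
[1, 1.3, 3.1, 1.3, -10.5] [0.589 0.24  0.386] [ 0.059 -0.606 -0.793] -3.14 ang 0.156
```

```bash
python3 tilt.py 3.2 -5 6;  python3 tilt.py 4.2 -4.2 6
```

```text
q [-0.031  0.    -0.087  1.325 -0.1   -3.14 ] p [ 0.517 -0.049  0.386] z_t [ 0.154 -0.104 -0.983] y_t [-0.048 -0.994  0.098] bottle axis [-0.608  0.107  0.787] f [ 0.477  0.903 -0.848] t 26.225
[1, 3.3, 4.8, 1.0, -10.5] [ 0.545 -0.028  0.386] [ 0.142 -0.167 -0.976] -3.14 ang 0.351
[1, 2.9, 5.0, 1.3, -10.5] [ 0.568 -0.006  0.386] [ 0.127 -0.232 -0.964] -3.14 ang 0.284
[1, 2.5, 5.1, 1.6, -10.5] [0.585 0.015 0.385] [ 0.109 -0.297 -0.949] -3.14 ang 0.215
[1, 2.1, 5.2, 1.8, -10.5] [0.598 0.034 0.386] [ 0.086 -0.362 -0.928] -3.14 ang 0.143
[1, 1.8, 5.3, 2.1, -10.5] [0.608 0.051 0.386] [ 0.06  -0.428 -0.902] -3.14 ang 0.066
[1, 1.5, 5.2, 2.3, -10.5] [0.616 0.065 0.386] [ 0.032 -0.494 -0.869] -3.14 ang nan
q [-0.031  0.    -0.087  1.325 -0.1   -3.14 ] p [ 0.517 -0.049  0.386] z_t [ 0.154 -0.104 -0.983] y_t [-0.048 -0.994  0.098] bottle axis [-0.608  0.107  0.787] f [ 0.477  0.903 -0.848] t 26.225
[1, 4.3, 4.0, 1.1, -10.5] [ 0.556 -0.024  0.386] [ 0.143 -0.164 -0.976] -3.14 ang 0.354
[1, 3.9, 4.3, 1.3, -10.5] [0.588 0.001 0.386] [ 0.129 -0.225 -0.966] -3.14 ang 0.291
[1, 3.6, 4.5, 1.5, -10.5] [0.616 0.027 0.386] [ 0.11  -0.288 -0.951] -3.14 ang 0.224
[1, 3.3, 4.7, 1.7, -10.5] [0.641 0.05  0.385] [ 0.087 -0.352 -0.932] -3.14 ang 0.154
[1, 3.0, 4.8, 1.8, -10.5] [0.663 0.072 0.386] [ 0.061 -0.416 -0.908] -3.14 ang 0.079
[1, 2.7, 4.9, 2.0, -10.5] [0.682 0.091 0.386] [ 0.03  -0.48  -0.877] -3.14 ang nantilt.py:8: RuntimeWarning: invalid value encountered in arccos
  print([1,*c.tolist(),-10.5],p,Rn[:,2],q[5].round(3),'ang',np.arccos(Rn[:,2]@zt).round(3))
tilt.py:8: RuntimeWarning: invalid value encountered in arccos
  print([1,*c.tolist(),-10.5],p,Rn[:,2],q[5].round(3),'ang',np.arccos(Rn[:,2]@zt).round(3))
```

Request:
jog_arm(
  rows=[
    [1,4.3,4,1.1,-10.5],
    [1,3.9,4.3,1.3,-10.5],
    [1,3.6,4.5,1.5,-10.5],
    [1,3.3,4.7,1.7,-10.5],
    [1,3,4.8,1.8,-10.5],
    [1,0,0,0,0],
  ],
)

```text
time: 26.98
tcp_pos: [0.6645, 0.0668, 0.3808]
tcp_rot: [2.726, 0.079, 0.3]
ft_force: [-0.1, 0.3, -1.7]
grip_width: 0.0433
grip_force: 23.8
```

```bash
python3 tilt.py 3 -5 2
```

```text
q [ 0.302  0.495  0.487  1.643 -0.415 -3.14 ] p [0.664 0.067 0.381] z_t [ 0.051 -0.407 -0.912] y_t [ 0.301 -0.865  0.402] bottle axis [-0.501  0.216  0.838] f [-0.106  0.342 -1.683] t 26.975
[1, 1.4, 5.2, 2.2, -10.5] [0.672 0.08  0.38 ] [ 0.02  -0.472 -0.881] -3.14 ang nan
[1, 1.1, 5.2, 2.4, -10.5] [0.678 0.09  0.381] [-0.013 -0.537 -0.843] -3.14 ang 0.07tilt.py:8: RuntimeWarning: invalid value encountered in arccos
  print([1,*c.tolist(),-10.5],p,Rn[:,2],q[5].round(3),'ang',np.arccos(Rn[:,2]@zt).round(3))
```

Request:
jog_arm(
  rows=[
    [1,1.4,5.2,2.2,-10.5],
    [1,0,0,0,10.5],
    [1,0,0,0,10.5],
    [1,0,0,0,10.5],
    [1,0,0,0,10.5],
    [1,0,0,0,10.5],
    [1,0,0,0,10.5],
    [1,0,0,0,10.5],
    [1,0,0,0,10.5],
    [1,0,0,0,10.5],
  ],
)

```text
time: 28.22
tcp_pos: [0.6701, 0.0754, 0.387]
tcp_rot: [3.018, -0.475, -1.256]
ft_force: [0.1, -0.3, -0.8]
grip_width: 0.0435
grip_force: 23.8
```

Request:
jog_arm(
  rows=[
    [1,0,0,0,10.5],
    [1,0,0,0,10.5],
    [1,0,0,0,10.5],
    [1,0,0,0,10.5],
    [1,0,0,0,10.5],
    [1,0,0,0,10.5],
    [1,0,0,0,10.5],
    [1,0,0,0,10.5],
    [1,0,0,0,10.5],
    [1,0,0,0,10.5],
  ],
)

```text
time: 29.48
tcp_pos: [0.6701, 0.0754, 0.387]
tcp_rot: [-2.652, 0.013, -3.115]
ft_force: [0.1, 0.7, -0.8]
grip_width: 0.0437
grip_force: 23.8
```

```bash
cat > turn.py <<'E'
from path import *
from scipy.optimize import minimize_scalar
rep(); s,R=st()
g=lambda t,l=.5:R@rz(np.radians(t))@[-np.sin(l),0,-np.cos(l)]
r=minimize_scalar(lambda t:-g(t)[2],bounds=(-180,180),method='bounded'); t=max(np.arange(-180,180,.5),key=lambda t:g(t)[2]); print('turn',t,'axis',g(t),'y_t',(R@rz(np.radians(t)))[:,1])
E
python3 turn.py
```

```text
q [ 0.335  0.573  0.602  1.749 -0.468  0.348] p [0.67  0.075 0.387] z_t [ 0.024 -0.47  -0.883] y_t [-0.017  0.883 -0.47 ] bottle axis [0.458 0.425 0.781] f [ 0.092  0.674 -0.802] t 29.475
turn 88.5 axis [-0.    -0.011  1.   ] y_t [0.999 0.049 0.001]
```

Request:
jog_arm(
  rows=[
    [1,0,0,0,10.5],
    [1,0,0,0,10.5],
    [1,0,0,0,10.5],
    [1,0,0,0,10.5],
    [1,0,0,0,10.5],
    [1,0,0,0,10.5],
    [1,0,0,0,10.5],
    [1,0,0,0,10.5],
    [1,0,0,0,4.5],
  ],
)

```text
time: 30.6
tcp_pos: [0.6701, 0.0755, 0.387]
tcp_rot: [-3.141, 0.489, 1.623]
ft_force: [0.3, -0.2, -1.3]
grip_width: 0.0436
grip_force: 23.9
```

```bash
python3 -c "
from path import *
rep(); rows([((.514,.0787,.14),7,0)])"
```

```text
q [ 0.335  0.573  0.602  1.749 -0.468  1.89 ] p [0.67  0.075 0.387] z_t [ 0.024 -0.469 -0.883] y_t [ 0.999  0.052 -0.001] bottle axis [ 0.001 -0.011  1.   ] f [ 0.284 -0.188 -1.299] t 30.6
[[1.0, 1.8, -2.2, 3.0, 0.0], [1.0, 1.8, -2.2, 3.0, 0.0], [1.0, 1.8, -2.2, 3.0, 0.0], [1.0, 1.8, -2.2, 3.0, 0.0], [1.0, 1.8, -2.2, 3.0, 0.0], [1.0, 1.8, -2.2, 3.0, 0.0], [1.0, 1.8, -2.2, 3.0, 0.0]]
```

Request:
jog_arm(
  rows=[
    [1,1.8,-2.2,3,0],
    [1,1.8,-2.2,3,0],
    [1,1.8,-2.2,3,0],
    [1,1.8,-2.2,3,0],
    [1,1.8,-2.2,3,0],
    [1,1.8,-2.2,3,0],
    [1,1.8,-2.2,3,0],
    [1,0,0,0,0],
  ],
)

```text
time: 31.6
tcp_pos: [0.5115, 0.0786, 0.1408]
tcp_rot: [-3.132, 0.491, 1.632]
ft_force: [0.1, -0.5, -0.3]
grip_width: 0.0435
grip_force: 23.8
```

```bash
python3 - <<'E'
from path import *
rep(); p,d=snap('side','side5'); q,e=snap('top','top5')
P=readout.get_state()['tcp_pos']; cs=proj('side',P+[0,.01,.03])[0]; ct=proj('top',P+[0,.01,.03])[0]
R=st()[1]; G=P-.023*R[:,2]; print(cs,ct)
for l in(-.03,.045): print(l,proj('side',G+[[.011,0,l],[-.011,0,l]]).round(1).tolist(),proj('top',G+[[.011,0,l],[-.011,0,l]]).round(1).tolist())
f=lambda x,c:cv2.resize(x[int(c[1])-50:int(c[1])+50,int(c[0])-40:int(c[0])+40],(400,500),interpolation=cv2.INTER_CUBIC)
cv2.imwrite('pics/c6.png',np.hstack([f(p,cs),f(q,ct)])[:,:,::-1])
E
```

```text
q [ 0.435  0.368 -0.285  1.121 -0.451  1.994] p [0.512 0.079 0.141] z_t [ 0.019 -0.472 -0.882] y_t [ 0.998  0.056 -0.008] bottle axis [ 0.009 -0.008  1.   ] f [ 0.13  -0.529 -0.3  ] t 31.6
[242.503 138.081] [260.264 270.431]
-0.03 [[250.4, 153.3], [238.5, 157.1]] [[262.1, 267.8], [261.9, 278.3]]
0.045 [[246.1, 119.6], [233.3, 123.4]] [[257.9, 263.0], [257.8, 274.1]]
```

View pics/c6.png

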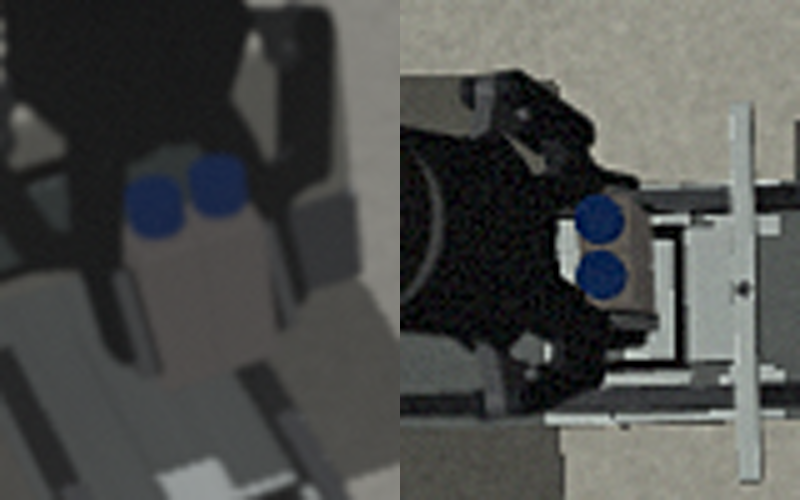

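In c6 the pair looks upright. The caps are at top pixels (260,264) and (260,275), and the foot edges at side pixels (234,164) and (259,158). I'll compute the residual lean and the offset from the pocket.

```bash
python3 - <<'E'
from path import *
from scipy.optimize import least_squares
R=st()[1]; P=readout.get_state()['tcp_pos']; P0=np.array([.5115,.0786,.1408])
e=np.array([-.036,.9994,0]); c=np.array([.9985,.056,0])
def model(v):
    F=P0+np.array([v[0],v[1],v[2]]); a=np.array([0,v[3],1]); a/=np.linalg.norm(a)
    ep=np.cross(a,c); ep/=np.linalg.norm(ep)   # ~ +y
    caps=[F+.075*a+s*.011*c for s in(1,-1)]
    near=[F-.011*ep+s*.022*c for s in(-1,1)]
    return caps,near
def res(v):
    caps,near=model(v)
    t=proj('top',caps+near[:1]); s=proj('side',caps+near)
    return np.r_[(t[0]-[260.,263.6]),(t[1]-[260.4,275.]),t[2][0]-270.6,(s[0]-[245.2,124.6]),(s[1]-[232.6,129.]),(s[2]-[233.6,163.6]),(s[3]-[259,158.])]
r=least_squares(res,[0,.01,-.01,0]); print('foot offset from TCP',r.x[:3],'lean y',r.x[3],'res px',res(r.x).round(1))
E
```

```text
foot offset from TCP [ 0.001  0.01  -0.01 ] lean y -0.040828371260367424 res px [ 0.5  0.9  0.6  0.6 -1.7  0.6 -1.2  0.7 -1.4  0.9  2.7 -1.  -0.2]
```

```bash
python3 -c "
from path import *
rows([((.5125,.0795,.045),5,0),((.5125,.0795,.034),3,0)])"
```

```text
[[1.0, 0.9, -0.1, 1.7, 0.0], [1.0, 0.9, -0.1, 1.7, 0.0], [1.0, 0.9, -0.1, 1.7, 0.0], [1.0, 0.9, -0.1, 1.7, 0.0], [1.0, 0.9, -0.1, 1.7, 0.0], [1.0, 0.2, 0.0, 0.3, 0.0], [1.0, 0.2, 0.0, 0.3, 0.0], [1.0, 0.2, 0.0, 0.3, 0.0]]
```

Request:
jog_arm(
  rows=[
    [1,0.9,0,1.7,0],
    [1,0.9,0,1.7,0],
    [1,0.9,0,1.7,0],
    [1,0.9,0,1.7,0],
    [1,0.9,0,1.7,0],
    [1,0,0,0,0],
  ],
)

```text
time: 32.45
tcp_pos: [0.5152, 0.0811, 0.0463]
tcp_rot: [-3.137, 0.49, 1.632]
ft_force: [0.0, 0.2, -1.8]
grip_width: 0.0439
grip_force: 23.8
```

```bash
python3 - <<'E'
from path import *
rep((.5125,.0795,.034),1)
snap('side','side6'); p,d=snap('top','top6')
P=readout.get_state()['tcp_pos']; p6=cv2.imread('pics/side6.png'); cs=proj('side',P+[0,.01,.02])[0]; ct=proj('top',P+[0,.01,.02])[0]; print(cs,ct)
f=lambda x,c:cv2.resize(x[int(c[1])-50:int(c[1])+50,int(c[0])-40:int(c[0])+40],(400,500),interpolation=cv2.INTER_CUBIC)
cv2.imwrite('pics/c7.png',np.hstack([f(p6,cs),f(p[:,:,::-1],ct)]))
E
```

```text
q [ 0.437  0.471 -0.375  0.922 -0.452  1.993] p [0.515 0.081 0.046] z_t [ 0.024 -0.47  -0.882] y_t [ 0.998  0.059 -0.004] bottle axis [ 0.004 -0.01   1.   ] f [ 0.025  0.155 -1.821] t 32.45
rows cm [ 0.455 -0.276  1.154]
[248.544 181.664] [265.139 276.317]
```

View pics/c7.png

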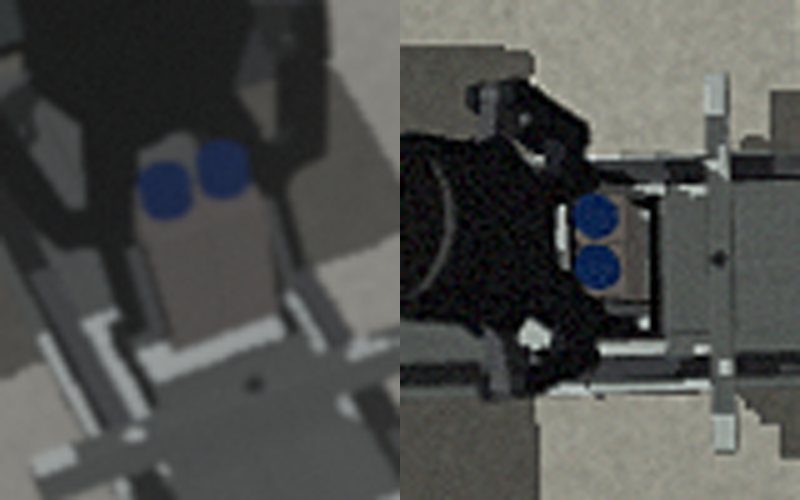

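```bash
python3 - <<'E'
from path import *
T=lambda x,y:((x-400)/5+225-.5,y/5+226-.5)
print('caps',planept('top',[T(596,216),T(597,266)],.111))
print('near edge foot',planept('top',[T(647,245),T(645,298)],.037),'rim inner',planept('top',[T(651,245)],.03), 'dot',planept('top',[T(718,258)],.048))
S=lambda x,y:(x/5+208-.5,y/5+131-.5)
print('side foot corners',planept('side',[S(175,345),S(277,318)],.037),'dot',planept('side',[S(254,384)],.048),'caps',planept('side',[S(166,187),S(223,165)],.111))
E
```

```text
caps [[0.527 0.09  0.111]
 [0.506 0.089 0.111]]
near edge foot [[0.523 0.075 0.037]
 [0.499 0.076 0.037]] rim inner [[0.524 0.074 0.03 ]] dot [[0.516 0.042 0.048]]
side foot corners [[0.497 0.082 0.037]
 [0.536 0.078 0.037]] dot [[0.514 0.042 0.048]] caps [[0.504 0.087 0.111]
 [0.526 0.089 0.111]]
```

Request:
jog_arm(
  rows=[
    [1,0.1,-0.3,-0.1,0],
    [1,0,0,0,0],
    [1,0.2,0,0.35,0],
    [1,0.2,0,0.35,0],
    [1,0.15,0,0.25,0],
    [1,0,0,0,0],
  ],
)

```text
time: 33.3
tcp_pos: [0.5102, 0.0829, 0.0347]
tcp_rot: [-3.135, 0.491, 1.635]
ft_force: [0.3, -0.4, -1.5]
grip_width: 0.0438
grip_force: 23.8
```

Request:
jog_arm(
  rows=[
    [1,0.05,0,0.1,0],
    [1,0.05,0,0.1,0],
    [1,0,0,0,0],
  ],
)

```text
time: 33.67
tcp_pos: [0.5105, 0.0829, 0.0328]
tcp_rot: [-3.135, 0.491, 1.634]
ft_force: [0.5, 0.7, -0.5]
grip_width: 0.0439
grip_force: 23.8
```

Request:
jog_arm(
  rows=[
    [1,0.05,0.1,0.1,0],
    [1,0,0,0,0],
  ],
)

```text
time: 33.92
tcp_pos: [0.5115, 0.0829, 0.0318]
tcp_rot: [-3.136, 0.491, 1.634]
ft_force: [-0.2, 0.6, -0.8]
grip_width: 0.0438
grip_force: 24.0
```

Request:
jog_arm(
  rows=[
    [1,0.05,0,0.1,0],
    [1,0,0,0,0],
  ],
)

```text
time: 34.17
tcp_pos: [0.5116, 0.0829, 0.0311]
tcp_rot: [-3.136, 0.491, 1.634]
ft_force: [-0.7, 1.0, 5.0]
grip_width: 0.0434
grip_force: 26.3
```

Request:
jog_arm(
  rows=[
    [1,0.05,0,0.1,0],
    [1,0,0,0,0],
  ],
)

```text
time: 34.42
tcp_pos: [0.5117, 0.0828, 0.0306]
tcp_rot: [-3.136, 0.491, 1.634]
ft_force: [-2.8, 1.9, 10.6]
grip_width: 0.0439
grip_force: 29.1
```

```bash
cat > caps.py <<'E'
from path import *
def caps(tag,ylo=-.1,yhi=.3):
    p,d=snap('top',tag); m=cv2.inRange(cv2.cvtColor(p,cv2.COLOR_RGB2HSV),(100,120,40),(135,255,255))
    n,l,s,c=cv2.connectedComponentsWithStats(m)
    for i in range(1,n):
        u,v=c[i]
        if s[i,4]>25 and 190<u<300 and 240<v<310:
            z=np.median(depthpt('top',np.argwhere(l==i)[:,::-1].astype(float),d)[:,2]); print(s[i,4],c[i].round(1),'z',z.round(4),planept('top',[c[i]],.097)[0])
E
python3 -c "
from caps import *
caps('t7')"
```

```text
65 [263.4 271. ] z 0.0985 [0.524 0.092 0.097]
62 [263.9 281.4] z 0.0993 [0.501 0.091 0.097]
```

Request:
jog_arm(
  rows=[
    [1,-0.03,0,-0.06,0],
    [1,0,0,0,0],
    [-0.1,0,0,0,0],
    [-0.2,0,0,0,0],
    [-0.3,0,0,0,0],
    [-0.5,0,0,0,0],
    [-0.7,0,0,0,0],
    [-0.7,0,0,0,0],
  ],
)

```text
time: 35.48
tcp_pos: [0.5115, 0.083, 0.03]
tcp_rot: [-3.135, 0.49, 1.634]
ft_force: [-0.1, -0.8, 0.3]
grip_width: 0.0723
grip_force: 0.0
```

```bash
python3 -c "
from caps import *
caps('t8'); rep()"
```

```text
63 [264.9 271.2] z 0.0973 [0.523 0.089 0.097]
60 [266.  281.4] z 0.0975 [0.501 0.086 0.097]
q [ 0.442  0.489 -0.392  0.891 -0.45   1.998] p [0.512 0.083 0.03 ] z_t [ 0.024 -0.47  -0.882] y_t [ 0.998  0.061 -0.005] bottle axis [ 0.006 -0.009  1.   ] f [-0.373  0.26   0.196] t 35.525
```

Both bottles stand in the pocket, with cap tops at 0.0975 m against 0.097 expected. I'll retreat along the tool axis, then tilt the tool back using the upper turn limit, because the tilted body would hit the bottles while pushing.

Request:
jog_arm(
  rows=[
    [-0.7,0,0,-1,0],
    [-0.7,0,0,-2,0],
    [-0.7,0,0,-4,0],
    [-0.7,0,0,-5,0],
    [-0.7,0,0,-6,10.5],
    [-0.7,0,0,-6,10.5],
    [-0.7,0,0,-6,10.5],
    [-0.7,0,0,-6,10.5],
    [-0.7,0,0,0,10.5],
    [-0.7,0,0,0,5],
  ],
)

```text
time: 36.78
tcp_pos: [0.5214, 0.2299, 0.3483]
tcp_rot: [2.762, 0.26, 0.634]
ft_force: [0.5, -0.7, 0.6]
grip_width: 0.0726
grip_force: 0.0
```

```bash
cat > tilt2.py <<'E'
from k import *
from fk import *
import sys
d=np.array([float(sys.argv[1]),float(sys.argv[2]),0]); N=int(sys.argv[3])
s,R=st(); q=s['joint_pos']; 
for i in range(N):
    p,R=fk(q,K); c=np.round(R.T@d,1); q=row(q,c,10.5,.61); p,Rn=fk(q,K)
    print([1,*c.tolist(),10.5],p,Rn[:,2],q[5].round(3))
E
python3 -c "
from caps import *
caps('t9'); rep()"; python3 tilt2.py 0 5.5 11; echo; python3 tilt2.py -3 4.5 11
```

```text
61 [265.1 271.1] z 0.0976 [0.524 0.089 0.097]
60 [265.7 281.2] z 0.0971 [0.502 0.087 0.097]
q [ 0.627  0.439  0.311  1.7   -0.382  3.141] p [0.523 0.227 0.349] z_t [ 0.028 -0.441 -0.897] y_t [ 0.622 -0.695  0.361] bottle axis [-0.399  0.114  0.91 ] f [ 1.351 -1.536  0.107] t 36.825
[1, 3.1, -3.8, -2.4, 10.5] [0.558 0.227 0.349] [ 0.033 -0.38  -0.925] 3.14
[1, 2.9, -4.2, -2.1, 10.5] [0.59  0.224 0.349] [ 0.039 -0.318 -0.947] 3.14
[1, 2.7, -4.5, -1.7, 10.5] [0.62  0.22  0.348] [ 0.044 -0.256 -0.966] 3.14
[1, 2.5, -4.7, -1.4, 10.5] [0.648 0.213 0.348] [ 0.047 -0.194 -0.98 ] 3.14
[1, 2.2, -4.9, -1.1, 10.5] [0.672 0.204 0.348] [ 0.046 -0.132 -0.99 ] 3.14
[1, 2.0, -5.1, -0.7, 10.5] [0.693 0.194 0.348] [ 0.042 -0.071 -0.997] 3.14
[1, 1.7, -5.2, -0.4, 10.5] [0.711 0.183 0.348] [ 0.033 -0.011 -0.999] 3.14
[1, 1.4, -5.3, -0.1, 10.5] [0.725 0.171 0.349] [ 0.019  0.048 -0.999] 3.14
[1, 1.2, -5.4, 0.3, 10.5] [0.736 0.159 0.348] [-0.002  0.106 -0.994] 3.14
[1, 0.9, -5.4, 0.6, 10.5] [0.744 0.147 0.348] [-0.028  0.164 -0.986] 3.14
[1, 0.7, -5.4, 0.9, 10.5] [0.75  0.135 0.348] [-0.059  0.22  -0.974] 3.14

[1, 0.2, -5.0, -2.1, 10.5] [0.531 0.213 0.349] [ 0.031 -0.376 -0.926] 3.14
[1, -0.1, -5.1, -1.8, 10.5] [0.536 0.196 0.349] [ 0.033 -0.311 -0.95 ] 3.14
[1, -0.4, -5.2, -1.5, 10.5] [0.537 0.177 0.349] [ 0.033 -0.246 -0.969] 3.14
[1, -0.7, -5.2, -1.2, 10.5] [0.535 0.154 0.349] [ 0.031 -0.182 -0.983] 3.14
[1, -1.1, -5.2, -0.9, 10.5] [0.527 0.13  0.349] [ 0.027 -0.117 -0.993] 3.14
[1, -1.5, -5.2, -0.6, 10.5] [0.513 0.104 0.349] [ 0.021 -0.053 -0.998] 3.14
[1, -1.9, -5.1, -0.3, 10.5] [0.494 0.077 0.349] [ 0.014  0.012 -1.   ] 3.14
[1, -2.3, -4.9, 0.0, 10.5] [0.468 0.05  0.349] [ 0.006  0.075 -0.997] 3.14
[1, -2.7, -4.7, 0.3, 10.5] [0.435 0.026 0.349] [ 0.001  0.137 -0.991] 3.14
[1, -3.2, -4.3, 0.6, 10.5] [0.394 0.004 0.35 ] [-0.002  0.197 -0.98 ] 3.14
[1, -3.6, -3.9, 0.9, 10.5] [ 0.347 -0.013  0.349] [ 0.     0.253 -0.968] 3.14
```

Request:
jog_arm(
  rows=[
    [1,0.2,-5,-2.1,10.5],
    [1,-0.1,-5.1,-1.8,10.5],
    [1,-0.4,-5.2,-1.5,10.5],
    [1,-0.7,-5.2,-1.2,10.5],
    [1,-1.1,-5.2,-0.9,10.5],
    [1,-1.5,-5.2,-0.6,10.5],
    [1,-1.9,-5.1,-0.3,10.5],
    [1,-2.3,-4.9,0,10.5],
    [1,-2.7,-4.7,0.3,10.5],
    [1,0,0,0,0],
  ],
)

```text
time: 38.08
tcp_pos: [0.4364, 0.0356, 0.3448]
tcp_rot: [-3.018, 0.001, -0.011]
ft_force: [0.6, -0.0, 0.7]
grip_width: -0.0002
grip_force: 0.0
```

```bash
python3 -c "
from path import *
rep(); s,R=st(); print(R[:,0])
rows([((.516,-.02,.12),8,-10)])
# turn needed so tool y is along x (across track)
for t in range(-180,181,10): print(t,(R@rz(np.radians(t)))[:,1].round(2),end=' ')"
```

```text
q [-0.012 -0.02  -0.188  1.404  0.124  3.141] p [0.436 0.036 0.345] z_t [ 0.     0.124 -0.992] y_t [-0.012 -0.992 -0.124] bottle axis [-0.479 -0.103  0.872] f [ 0.559 -0.009  0.668] t 38.075
[ 1.    -0.011 -0.001]
[[1.0, 1.0, 1.0, 2.7, -10.0], [1.0, 0.8, 1.2, 2.7, -10.0], [1.0, 0.6, 1.3, 2.7, -10.0], [1.0, 0.4, 1.4, 2.7, -10.0], [1.0, 0.1, 1.4, 2.7, -10.0], [1.0, -0.1, 1.4, 2.7, -10.0], [1.0, -0.4, 1.4, 2.7, -10.0], [1.0, -0.6, 1.3, 2.7, -10.0]]
-180 [0.01 0.99 0.12] -170 [0.19 0.98 0.12] -160 [0.35 0.93 0.12] -150 [0.51 0.85 0.11] -140 [0.65 0.75 0.09] -130 [0.77 0.63 0.08] -120 [0.87 0.49 0.06] -110 [0.94 0.33 0.04] -100 [0.99 0.16 0.02] -90 [ 1.   -0.01 -0.  ] -80 [ 0.98 -0.18 -0.02] -70 [ 0.94 -0.35 -0.04] -60 [ 0.86 -0.51 -0.06] -50 [ 0.76 -0.65 -0.08] -40 [ 0.63 -0.77 -0.1 ] -30 [ 0.49 -0.87 -0.11] -20 [ 0.33 -0.94 -0.12] -10 [ 0.16 -0.98 -0.12] 0 [-0.01 -0.99 -0.12] 10 [-0.19 -0.98 -0.12] 20 [-0.35 -0.93 -0.12] 30 [-0.51 -0.85 -0.11] 40 [-0.65 -0.75 -0.09] 50 [-0.77 -0.63 -0.08] 60 [-0.87 -0.49 -0.06] 70 [-0.94 -0.33 -0.04] 80 [-0.99 -0.16 -0.02] 90 [-1.    0.01  0.  ] 100 [-0.98  0.18  0.02] 110 [-0.94  0.35  0.04] 120 [-0.86  0.51  0.06] 130 [-0.76  0.65  0.08] 140 [-0.63  0.77  0.1 ] 150 [-0.49  0.87  0.11] 160 [-0.33  0.94  0.12] 170 [-0.16  0.98  0.12] 180 [0.01 0.99 0.12]
```

Request:
jog_arm(
  rows=[
    [1,1,1,2.7,-10],
    [1,0.8,1.2,2.7,-10],
    [1,0.6,1.3,2.7,-10],
    [1,0.4,1.4,2.7,-10],
    [1,0.1,1.4,2.7,-10],
    [1,-0.1,1.4,2.7,-10],
    [1,-0.4,1.4,2.7,-10],
    [1,-0.6,1.3,2.7,-10],
    [1,0,0,0,-10],
    [1,0,0,0,-2],
  ],
)

```text
time: 39.33
tcp_pos: [0.5186, -0.0162, 0.1192]
tcp_rot: [3.139, -0.124, 1.6]
ft_force: [1.3, -0.5, -0.1]
grip_width: 0.0001
grip_force: 0.0
```

```bash
python3 -c "
from caps import *
caps('t10')
from path import *
rep(); s,R=st(); rows([((.5165,-.015,.032),5,0)]); print('push 1cm',R.T@[-.036,.999,0], 'up',R.T@[0,0,1])
"
```

```text
60 [265.1 271. ] z 0.0976 [0.524 0.089 0.097]
60 [265.7 281.2] z 0.0967 [0.502 0.087 0.097]
q [-0.11   0.248 -0.407  0.93   0.123  1.431] p [ 0.519 -0.016  0.12 ] z_t [-0.001  0.124 -0.992] y_t [1.    0.029 0.003] bottle axis [ 0.014 -0.584  0.812] f [ 0.476  0.517 -0.565] t 39.375
[[1.0, -0.2, -0.0, 1.7, 0.0], [1.0, -0.2, -0.0, 1.7, 0.0], [1.0, -0.2, -0.0, 1.7, 0.0], [1.0, -0.2, -0.0, 1.7, 0.0], [1.0, -0.2, -0.0, 1.7, 0.0]]
push 1cm [ 0.992 -0.007  0.123] up [ 0.124  0.003 -0.992]
```

Request:
jog_arm(
  rows=[
    [1,-0.2,-0.05,1.8,0],
    [1,-0.2,-0.05,1.8,0],
    [1,-0.2,-0.05,1.8,0],
    [1,-0.2,-0.05,1.8,0],
    [1,-0.2,-0.05,1.5,0],
    [1,0,0,0,0],
  ],
)

```text
time: 40.12
tcp_pos: [0.5152, -0.0159, 0.0312]
tcp_rot: [3.14, -0.124, 1.598]
ft_force: [0.7, -0.7, 0.3]
grip_width: 0.0002
grip_force: 0.0
```

Request:
jog_arm(
  rows=[
    [1,1,0,0.1,0],
    [1,1,0,0.1,0],
    [1,0.5,0,0.1,0],
    [1,0,0,0,0],
  ],
)

```text
time: 40.62
tcp_pos: [0.5153, 0.0096, 0.0323]
tcp_rot: [3.138, -0.124, 1.6]
ft_force: [0.5, -0.1, 0.2]
grip_width: -0.0001
grip_force: 0.0
```

Request:
jog_arm(
  rows=[
    [1,0.3,0,0.04,0],
    [1,0.3,0,0.04,0],
    [1,0.3,0,0.04,0],
    [1,0.3,0,0.04,0],
    [1,0.2,0,0.03,0],
    [1,0.2,0,0.03,0],
  ],
)

```text
time: 41.38
tcp_pos: [0.5147, 0.0252, 0.0318]
tcp_rot: [3.139, -0.124, 1.599]
ft_force: [-0.8, -0.1, -0.1]
grip_width: -0.0001
grip_force: 0.0
```

Request:
jog_arm(
  rows=[
    [1,0.2,0,0.03,0],
    [1,0.2,0,0.02,0],
    [1,0.2,0,0.03,0],
    [1,0.2,0,0.02,0],
  ],
)

```text
time: 41.88
tcp_pos: [0.5145, 0.0329, 0.0318]
tcp_rot: [3.139, -0.123, 1.598]
ft_force: [0.3, -2.5, 0.6]
grip_width: 0.0001
grip_force: 1.9
```

Request:
jog_arm(
  rows=[
    [1,0.2,0,0.02,0],
    [1,0.3,0,0.04,0],
    [1,0.3,0,0.04,0],
    [1,0.3,0,0.04,0],
    [1,0.3,0,0.04,0],
    [1,0.3,0,0.04,0],
  ],
)

```text
time: 42.62
tcp_pos: [0.514, 0.0505, 0.0317]
tcp_rot: [3.139, -0.124, 1.599]
ft_force: [1.0, -3.8, 0.3]
grip_width: 0.0002
grip_force: 2.0
```

Request:
jog_arm(
  rows=[
    [1,0.3,0,0.04,0],
    [1,0.3,0,0.04,0],
    [1,0.3,0,0.04,0],
    [1,0.3,0,0.04,0],
    [1,0.3,0,0.04,0],
    [1,0.3,0,0.04,0],
    [1,0.3,0,0.04,0],
  ],
)

```text
time: 43.5
tcp_pos: [0.5136, 0.0715, 0.0317]
tcp_rot: [3.138, -0.124, 1.599]
ft_force: [-0.3, -5.4, 1.2]
grip_width: 0.0001
grip_force: 2.7
```

Sliding friction is about 4–5 N. I'll use finer steps from here.

Request:
jog_arm(
  rows=[
    [1,0.2,0,0.03,0],
    [1,0.2,0,0.02,0],
    [1,0.2,0,0.03,0],
    [1,0.2,0,0.02,0],
  ],
)

```text
time: 44.0
tcp_pos: [0.5134, 0.0795, 0.0316]
tcp_rot: [3.138, -0.124, 1.598]
ft_force: [-0.1, -5.2, 2.0]
grip_width: 0.0
grip_force: 2.6
```

Request:
jog_arm(
  rows=[
    [1,0.15,0,0.02,0],
    [1,0.15,0,0.02,0],
    [1,0.15,0,0.02,0],
    [1,0.15,0,0.02,0],
  ],
)

```text
time: 44.5
tcp_pos: [0.5132, 0.0855, 0.0316]
tcp_rot: [3.138, -0.124, 1.598]
ft_force: [-0.5, -4.9, 2.8]
grip_width: -0.0002
grip_force: 2.9
```

Request:
jog_arm(
  rows=[
    [1,0.15,0,0.02,0],
    [1,0.15,0,0.02,0],
    [1,0.15,0,0.02,0],
    [1,0.15,0,0.02,0],
  ],
)

```text
time: 45.0
tcp_pos: [0.5131, 0.0915, 0.0316]
tcp_rot: [3.138, -0.123, 1.598]
ft_force: [-1.3, -5.8, 4.0]
grip_width: 0.0001
grip_force: 3.0
```

Request:
jog_arm(
  rows=[
    [1,0.15,0,0.02,0],
    [1,0.15,0,0.02,0],
    [1,0.15,0,0.02,0],
    [1,0.15,0,0.02,0],
  ],
)

```text
time: 45.5
tcp_pos: [0.5129, 0.0974, 0.0316]
tcp_rot: [3.138, -0.123, 1.598]
ft_force: [-0.2, -6.2, 4.8]
grip_width: -0.0002
grip_force: 3.3
```

Request:
jog_arm(
  rows=[
    [1,0.15,0,0.02,0],
    [1,0.15,0,0.02,0],
    [1,0.15,0,0.02,0],
    [1,0.15,0,0.02,0],
  ],
)

```text
time: 46.0
tcp_pos: [0.5128, 0.1033, 0.0316]
tcp_rot: [3.138, -0.123, 1.598]
ft_force: [-0.7, -7.0, 5.5]
grip_width: -0.0
grip_force: 3.6
```

Request:
jog_arm(
  rows=[
    [1,0.15,0,0,0],
    [1,0.15,0,0.01,0],
    [1,0.15,0,0.02,0],
    [1,0.15,0,0.01,0],
  ],
)

```text
time: 46.5
tcp_pos: [0.5123, 0.1098, 0.0317]
tcp_rot: [3.139, -0.124, 1.598]
ft_force: [0.1, -4.2, 1.4]
grip_width: -0.0001
grip_force: 2.4
```

Request:
jog_arm(
  rows=[
    [1,0.15,0,0.02,0],
    [1,0.15,0,0.01,0],
    [1,0.15,0,0.02,0],
    [1,0.15,0,0.02,0],
  ],
)

```text
time: 47.0
tcp_pos: [0.5122, 0.1159, 0.0317]
tcp_rot: [3.139, -0.124, 1.599]
ft_force: [-0.1, -4.7, 2.2]
grip_width: 0.0001
grip_force: 2.5
```

Request:
jog_arm(
  rows=[
    [1,0.15,0,0.02,0],
    [1,0.15,0,0.01,0],
    [1,0.15,0,0.02,0],
  ],
)

```text
time: 47.38
tcp_pos: [0.512, 0.1204, 0.0317]
tcp_rot: [3.139, -0.124, 1.599]
ft_force: [-0.0, -4.3, 0.6]
grip_width: 0.0
grip_force: 2.3
```

Request:
jog_arm(
  rows=[
    [1,0.15,0,0.02,0],
    [1,0.15,0,0.01,0],
    [1,0.15,0,0.02,0],
  ],
)

```text
time: 47.75
tcp_pos: [0.512, 0.1232, 0.0317]
tcp_rot: [3.139, -0.12, 1.598]
ft_force: [0.7, -12.9, 4.6]
grip_width: 0.0005
grip_force: 6.6
```

Request:
jog_arm(
  rows=[
    [1,0.15,0,0.02,0],
    [1,0.15,0,0.01,0],
    [1,0.15,0,0.02,0],
  ],
)

```text
time: 48.12
tcp_pos: [0.512, 0.1234, 0.0317]
tcp_rot: [3.138, -0.111, 1.595]
ft_force: [-2.7, -27.2, 10.2]
grip_width: -0.0
grip_force: 13.9
```

The stop is felt: the force rose from 4 to 27 N with no travel past y≈0.123. That puts the carriage about 58 mm from the viewer, inside the 50–100 mm range. I'll back off straight and then go up.

Request:
jog_arm(
  rows=[
    [1,-0.3,0,-0.04,0],
    [1,-0.5,0,-0.06,0],
    [1,-1.5,0,-0.2,0],
    [1,-3,0,-0.4,0],
    [1,-3,0,-0.4,0],
    [1,0,0,-5,0],
    [1,0,0,-5,0],
    [1,0,0,-5,0],
    [1,0,0,-5,0],
    [1,0,0,0,0],
  ],
)

```text
time: 49.38
tcp_pos: [0.5171, 0.0206, 0.2354]
tcp_rot: [3.131, -0.125, 1.599]
ft_force: [-0.3, 0.3, -0.4]
grip_width: 0.0
grip_force: 0.0
```

```bash
python3 -c "
from caps import *
caps('t11'); rep()
a=cv2.imread('pics/t11.png'); s,_=snap('side','s11'); 
cv2.imwrite('pics/c8.png',np.hstack([cv2.resize(a[225:335,185:325],(400,400)),cv2.resize(s[90:230,150:310,::-1],(400,400))]))"
```

```text
66 [221. 272.] z 0.0965 [0.521 0.184 0.097]
63 [221.5 282.5] z 0.0965 [0.499 0.183 0.097]
q [-0.04   0.155 -0.252  1.165  0.125  1.503] p [0.516 0.021 0.233] z_t [ 0.004  0.125 -0.992] y_t [1.    0.027 0.007] bottle axis [ 0.01  -0.585  0.811] f [-0.324 -0.241 -1.375] t 49.425
```

View pics/c8.png

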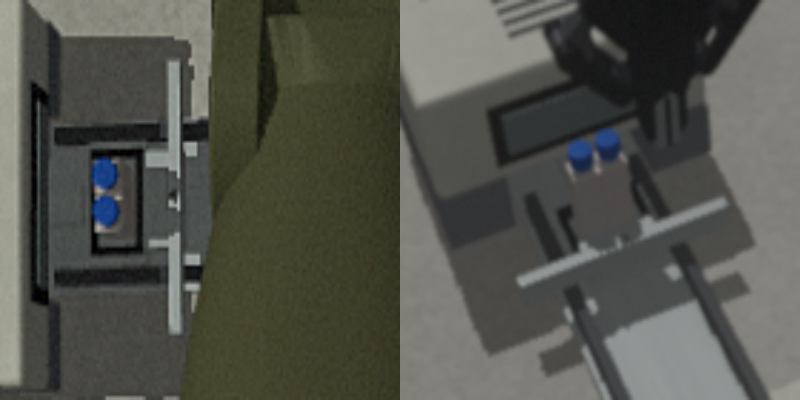

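The picture shows both bottles upright inside the black rim, with caps at top pixels (221,272) and (221.5,282.5). The bar is straight and the arm is clear. I'll hand in.

```bash
python3 -c "
from h import *
print(order.hand_in())"
```

```text
the job is handed in; nothing more can be done
None
```

Both bottles stand upright side by side in the pocket, the carriage was pushed gently onto the hidden stop (peak about 27 N, about 58 mm in front of the viewer), and the job was handed in at about 49.5 s with the arm clear.

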